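# Pack the bored sleeves in a divided tray and stack its mate half-turned on top

## Robot

A 6-joint arm with a two-finger parallel gripper is mounted at the origin on a cart in front of the work surface, level with it; the furniture and walls round the work are solid. World frame = base frame: x ahead of the robot, y to its left, z up, the work surface at z = 0. Lengths are in m, angles in rad, forces in N, time in s.
With the tool pointing down it reaches from about 0.25 to 0.725 m from the base axis. Payload 4 kg.
Tool frame: the origin (TCP) lies at the very end of the fingers, on their centre line; the grasp point (between the pads) lies 19 mm behind it; z points along the fingers, y is the direction in which the jaws open and shut (so a half turn about z gives the same grasp; the last joint's range is limited). The gripper opens to 85 mm and grips with 20 to 120 N. Pads are 22 mm wide; open, the fingers measure 114 mm over their backs; the gripper's body (76 mm by 85 mm) begins 54 mm behind the grasp point. The pads swing forward as they close: fully open they stand 13 mm farther back than shut.
Start: joints at [1.148, 0.241, 0.005, 1.335, 0, 1.571], TCP at [0.205, 0.456, 0.202] pointing down, gripper open.
Joint ranges: [-2.72, 2.72], [-1.05, 1.87], [-1.09, 1.28], [-1.99, 2.15], [-1.42, 1.44], [-3.14, 3.14]. Speed limits (rad/s): [2.79, 2.79, 3.14, 3.14, 3.14, 3.14].

## Interface

Orientations are given as a unit quaternion [x, y, z, w].
In Python, from workcell import bot gives the robot as it stands.
- The arm moves only by the shell command python3 -m crank 'ROWS'. ROWS is JSON, a list that holds one entry, the list of rows, each a list of 5 numbers: the shift along the tool's x, y, z in mm, then the turn about the tool's z in degrees, then the closure in counts, from 0 (fully open) to 255 (shut). In form: [[[tx, ty, tz, turn, grip], ...]]. A call has 1 to 12 rows; each row shifts and turns the pose as measured when the row begins, along the tool's axes as they then stand; what a row does not reach is not made up. A row lasts 1/8 s, in which the tool goes at most 62.5 mm and 10.7 degrees, less where a joint would pass 70% of its speed; a pose out of reach is approached as far as the arm can. A call is refused whole if a number of a shift passes 62.5 or a number of a turn 10.7, either way. A call with a gripper value outside its range is refused whole. The fingers move at their own pace and stop on an object; the grip force is fixed at half the most. Time passes only in rows, so rows that do not move let the fingers close. It gives the time, the measured TCP pose, the force and the opening at its end, in the units of the state.
- bot.get_obs(): the state, without advancing time (a new reading comes with each control period).
- bot.camera(name): name is "scene" or "top" or "wrist"; returns a dict with "img" (480x640x3 uint8, blue, green, red), "depth" (480x640 float32, m along the optical axis (not along the pixel's ray), 0 where there is no reading), "fx", "fy", "cx", "cy" (pixels), "R" (3x3) and "t" (3): a world point X has camera coordinates R X + t; the wrist camera has in their place "T_tool_cam" (4x4, takes a point from camera to tool coordinates, whose origin is the TCP and whose axes are the flange's). Camera axes: x right, y down, z forward; pixel columns grow to the right and rows downward; lengths in m; the calibration is good to about 2 mm. A picture is of the moment at which its call begins: read the wrist's pose just before it.
- bot.job_done(): hands the job in, once; it reports no verdict.
The state is a dict: "clock": time; "joint_pos": joint angles; "joint_vel": joint speeds; "tau": joint torques, N m; "eef_pos": TCP position; "tool_rot": TCP orientation; "ft_force": force on the tool from outside, world axes, zero at the start; "ft_torque": the same for the moment, N m; "grip_width": finger opening in m.
Only numpy, scipy, OpenCV 4.12 (cv2) and the standard library are available. Lean on these libraries where they do the work, as an engineer would, in place of code of your own. Each camera call takes 0.05 s, during which the arm holds its last target.

## Task

Pack the three round sleeves with a bore upright in the divided tray: the large one in the wide compartment, and one small one in each of the two small compartments. Then stack the undivided tray squarely on top, turned half a turn so that its notched end is over the other tray's plain end and its feet stand on the four ledges instead of dropping in. Leave the solid plug, the square sleeve, the timer and the bronze block where they are.

Things in the scene. Friction and masses are not known exactly. Their poses are not given: they have to be found in the camera images.
- divided_tray: Grey tray with dividers, 200 (x) x 150 (y) x 58 mm, 0.9 kg; origin centred under its feet. Floor at z 26, rim at z 58, walls 4 mm. End at x=-100 is notched. Dividers (4 mm, top z 50) across at x=0 and along y=0 from x=0 to the +x end: wide compartment x -96..-2, y -71..71; small ones x 2..96, |y| 2..71. Best spots, clear of the ledges: (-54,0), (54,30), (54,-30) mm.
- plain_tray: Undivided grey tray, 0.3 kg; outline, floor, walls, notch, axes and origin as the divided one. Both: 24 mm square centre post up to the rim, faces along x and y (good grip); ledges from floor to rim at |y| 51..71, x -48..-24 and 56..80; feet 22 mm high at |y| 55..65, x -80..-56 and 24..48. Stacked half-turned its origin is 58 mm above the other's; same way round it drops to 36 mm.
- plain_tray_notch (a point): Middle of the plain tray's notched end at rim height, (-100, 0, 58) mm in that tray's frame. The notch, the same on both trays, is a gap 56 mm wide in the end wall, cut down to z 36; the other walls are full height.
- large_sleeve: Large round steel sleeve standing upright: outer diameter 48 mm, bore 30 mm right through, 30 mm high, 160 g. Origin: centre of the underside, z up.
- small_sleeve_1: Small round steel sleeve standing upright: outer diameter 32 mm, bore 18 mm right through, 30 mm high, 90 g. Origin: centre of the underside, z up.
- small_sleeve_2: Second small round steel sleeve, the same as the first (32 mm outside, 18 mm bore, 30 mm high, 90 g). Origin: centre of the underside, z up.
- solid_plug: Look-alike to leave: solid round steel plug, 32 mm diameter, 30 mm high, no bore. Origin: centre of the underside.
- square_sleeve: Look-alike to leave: square steel sleeve, 32 x 32 mm outside, square bore 18 x 18 mm, 30 mm high. Origin: centre of the underside.
- timer: Bystander: pale bench timer with a small screen and three buttons, 62 x 68 x 21 mm, lying flat. Origin: centre of the underside.
- bronze_block: Bystander: flat bronze-coloured block, 61 x 85 x 10 mm. Origin: centre of the underside.

How it is judged:
By the outcome, as a careful person would: the job done as asked, in the order asked, and still so for the second after the job is handed in, with the robot touching nothing.
It also fails if it takes over 106 s, if anything falls off the work surface, if the arm or the gripper's body presses on something with over 40 N, if the wrist force passes 120 N, or if a joint passes its speed limit or range.

## Working session

There is one attempt and no reset: what is moved stays moved. The work goes in short steps, Python scripts to look and compute and a shell command to move; the robot and the scene stay as the last step left them, time stands still between calls to the robot, and variables do not carry over. Pictures are saved under pics/ and viewed, and the job is handed in when it is done.

```bash
mkdir -p pics; ls; python3 - <<'E'
from workcell import bot
import cv2,numpy as np
print(bot.get_obs())
for n in ["scene","top","wrist"]:
    c=bot.camera(n); cv2.imwrite(f"pics/{n}0.png",c["img"]); np.savez(f"/tmp/{n}0.npz",**c)
    print(n,{k:v for k,v in c.items() if k not in("img","depth")},(c["depth"]>0).mean())
E
```

```text
pics
{'clock': 0.0, 'joint_pos': array([ 1.14799169e+00,  2.41431445e-01,  3.72236892e-03,  1.33518620e+00,
       -3.42760805e-05,  1.57079566e+00]), 'joint_vel': array([ 0.00212254,  0.00067765, -0.00062457,  0.0003227 , -0.00040383,
        0.00285799]), 'tau': array([ 8.38149663e-04, -3.72317362e+01,  2.52408957e+01,  1.70253601e-02,
       -7.26198391e-05, -2.00897688e-05]), 'eef_pos': array([0.20488704, 0.45533667, 0.20070308]), 'tool_rot': array([ 2.09830749e-01,  9.77737161e-01, -1.02970878e-03, -2.03456783e-04]), 'ft_force': array([-0.48029775, -0.15544567,  0.06369177]), 'ft_torque': array([-0.0058235 ,  0.0204718 ,  0.01748903]), 'grip_width': 0.08542352712451665}
scene {'fx': 611.3815515469448, 'fy': 611.3815515469448, 'cx': 310.85996940783525, 'cy': 233.31377871213593, 'R': array([[ 0.05268174,  0.99848686, -0.01576789],
       [ 0.62997353, -0.04548151, -0.77528368],
       [-0.77482772,  0.03090995, -0.63141633]]), 't': array([-0.07297904, -0.22738235,  2.05241312])} 0.9958951822916666
top {'fx': 532.8685560126542, 'fy': 532.8685560126542, 'cx': 311.31096311270403, 'cy': 245.74014958753145, 'R': array([[ 0.00202836, -0.9999177 ,  0.0126679 ],
       [-0.98486071, -0.0041933 , -0.17329686],
       [ 0.17333572, -0.0121246 , -0.98478816]]), 't': array([0.04133167, 0.44020325, 1.70235833])} 0.9959375
wrist {'fx': 423.24066757740565, 'fy': 423.24066757740565, 'cx': 316.42019553971045, 'cy': 240.140857546625, 'T_tool_cam': array([[-6.45821616e-05, -9.60648928e-01, -2.77765427e-01,
         7.01870204e-02],
       [ 9.99999998e-01, -6.08675545e-05, -2.19962959e-05,
         4.23528568e-04],
       [ 4.22381576e-06, -2.77765428e-01,  9.60648930e-01,
        -1.72427359e-01],
       [ 0.00000000e+00,  0.00000000e+00,  0.00000000e+00,
         1.00000000e+00]])} 0.995927734375
```

View pics/scene0.png

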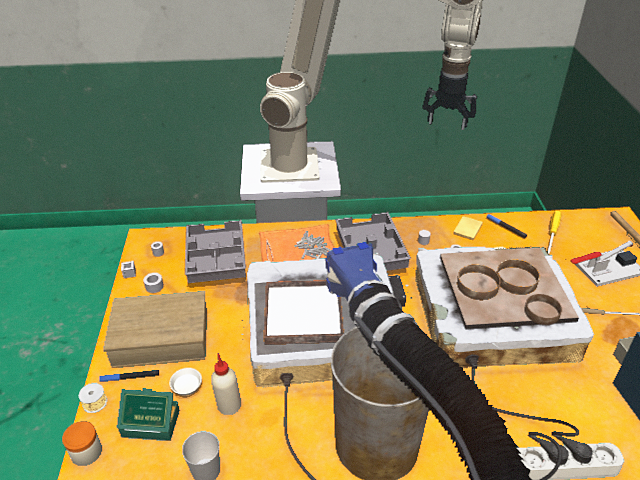

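View pics/top0.png

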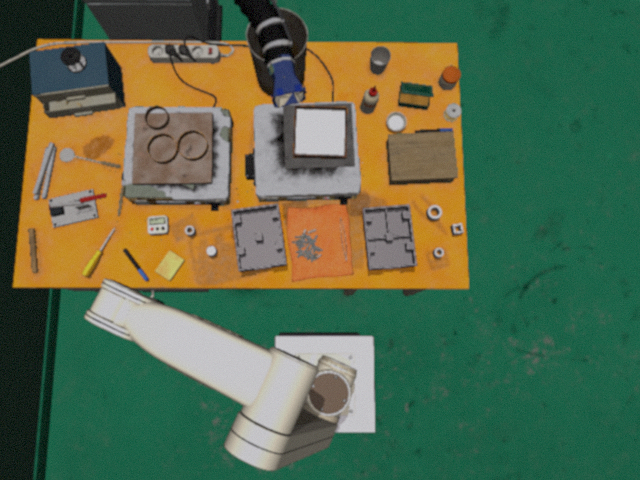

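View pics/wrist0.png

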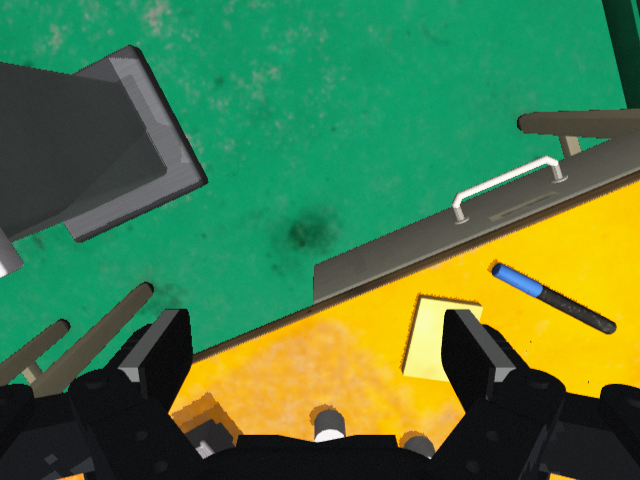

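```bash
python3 - <<'E'
import cv2,numpy as np
a=np.load("/tmp/top0.npz")["img"]
cv2.imwrite("pics/topz.png",np.vstack([cv2.resize(a[195:285,140:300],(800,450),interpolation=3)]))
cv2.imwrite("pics/topz2.png",cv2.resize(a[195:285,340:480],(790,508),interpolation=3))
s=np.load("/tmp/scene0.npz")["img"]
cv2.imwrite("pics/scz.png",cv2.resize(s[205:305,100:480],(800,210),interpolation=3))
E
```

```text
(no output)
```

View pics/topz.png

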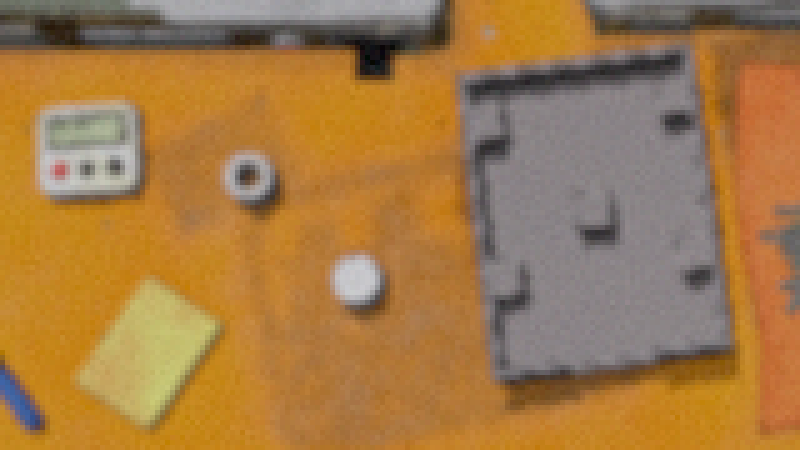

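View pics/topz2.png

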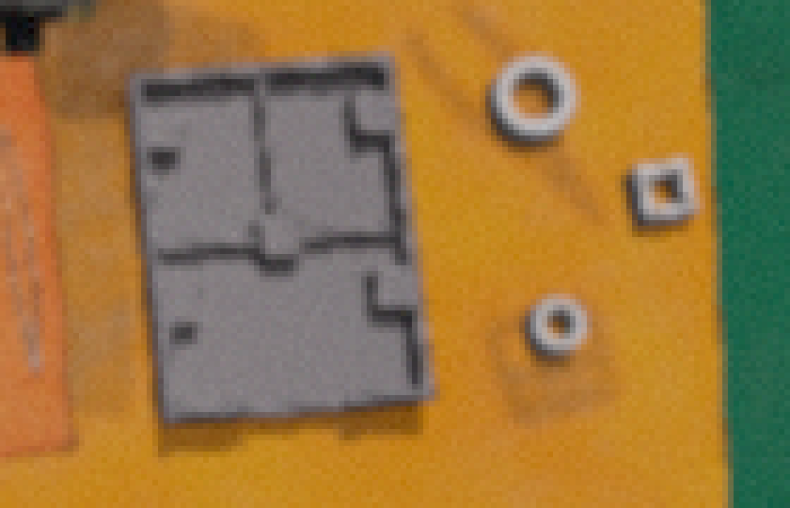

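View pics/scz.png

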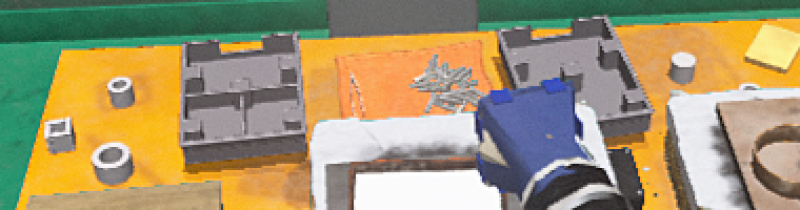

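```bash
cat > h.py <<'E'
import numpy as np,cv2
from scipy.spatial.transform import Rotation as Ro
def Rt(c,o=None):
    "cam->world R, origin"
    if "T_tool_cam" in c:
        T=np.asarray(c["T_tool_cam"]); Rw=Ro.from_quat(o["tool_rot"]).as_matrix()
        return Rw@T[:3,:3], Rw@T[:3,3]+o["eef_pos"]
    return c["R"].T, -c["R"].T@c["t"]
def ray(c,uv,o=None):
    R,p=Rt(c,o); u,v=uv
    return R@np.array([(u-c["cx"])/c["fx"],(v-c["cy"])/c["fy"],1.]),p
def plane(c,uv,z,o=None):
    d,p=ray(c,uv,o); return p+d*(z-p[2])/d[2]
def depthpt(c,uv,o=None):
    d,p=ray(c,uv,o); return p+d*float(np.median(c["depth"][int(uv[1])-1:int(uv[1])+2,int(uv[0])-1:int(uv[0])+2]))
def tri(rays):
    A=np.zeros((3,3));b=np.zeros(3);r=[]
    for d,p in rays:
        d=d/np.linalg.norm(d);M=np.eye(3)-np.outer(d,d);A+=M;b+=M@p
    x=np.linalg.solve(A,b)
    return x,[np.linalg.norm((np.eye(3)-np.outer(d,d)/(d@d))@(x-p))*1e3 for d,p in rays]
def proj(c,X,o=None):
    R,p=Rt(c,o); q=R.T@(np.asarray(X)-p); return q[0]/q[2]*c["fx"]+c["cx"],q[1]/q[2]*c["fy"]+c["cy"]
def snap(name,tag):
    from workcell import bot
    o=bot.get_obs(); c=bot.camera(name); cv2.imwrite(f"pics/{tag}.png",c["img"])
    import pickle; pickle.dump((c,o),open(f"/tmp/{tag}.pkl","wb")); return c,o
def load(tag):
    import pickle; return pickle.load(open(f"/tmp/{tag}.pkl","rb"))
def yaw(o):
    x=Ro.from_quat(o["tool_rot"]).as_matrix()[:,0]; return np.degrees(np.arctan2(x[1],x[0]))
def toolshift(o,target):
    return Ro.from_quat(o["tool_rot"]).as_matrix().T@(np.asarray(target)-o["eef_pos"])*1e3
E
python3 - <<'E'
from h import *
c=dict(np.load("/tmp/top0.npz"))
for n,uv in dict(timer=(158,225),s1=(189.5,230.5),plug=(211.5,251.5),ptl=(259.5,238),dtl=(390,238),large=(434.5,213),sq=(457.5,229),s2=(439,253),note=(170,265)).items():
    print(n,plane(c,uv,.058 if 'tl' in n else .03 if n!='timer' else .02).round(3))
    print(depthpt(c,uv).round(3))
E
```

```text
timer [0.511 0.55  0.02 ]
[0.511 0.55  0.02 ]
s1 [0.491 0.443 0.03 ]
[0.496 0.449 0.005]
plug [0.421 0.369 0.03 ]
[0.421 0.369 0.031]
ptl [0.461 0.211 0.058]
[0.462 0.211 0.055]
dtl [ 0.463 -0.212  0.058]
[ 0.463 -0.212  0.06 ]
large [ 0.554 -0.367  0.03 ]
[ 0.561 -0.374  0.001]
sq [ 0.5   -0.441  0.03 ]
[ 0.506 -0.45   0.001]
s2 [ 0.419 -0.377  0.03 ]
[ 0.424 -0.385 -0.001]
note [0.376 0.502 0.03 ]
[0.379 0.506 0.012]
```

```bash
python3 -m crank '[[[-55,19,0,8,0],[-55,19,0,8,0],[-55,19,0,0,0],[-53,19,0,0,0],[0,0,0,0,0]]]'; python3 - <<'E'
from h import *
c,o=snap("wrist","w1"); print(o["joint_pos"].round(3),o["eef_pos"].round(4),yaw(o),o["ft_force"].round(2),o["clock"])
E
```

```text
clock: 0.78
eef_pos: [0.4311, 0.3945, 0.1982]
tool_rot: [0.346, 0.938, -0.002, -0.001]
ft_force: [-0.1, -0.1, -0.3]
grip_width: 0.0852
[ 0.741  0.416  0.244  1.403 -0.     1.447] [0.4311 0.3945 0.1982] 139.53149745794136 [-0.11 -0.08 -0.27] 0.775
```

View pics/w1.png

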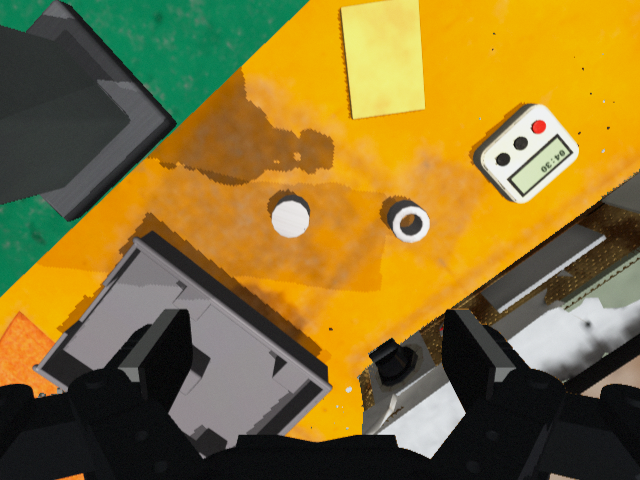

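```bash
cat >> h.py <<'E'
def ring(c,uv,r=45,thr=150,sat=60):
    "bright low-saturation blob nearest uv -> fitted ellipse of its outer contour"
    u,v=map(int,uv); hsv=cv2.cvtColor(c["img"],cv2.COLOR_BGR2HSV)
    m=((hsv[...,1]<sat)&(hsv[...,2]>thr)).astype(np.uint8)
    w=np.zeros_like(m); w[max(v-r,0):v+r,max(u-r,0):u+r]=1; m*=w
    cs,_=cv2.findContours(m,cv2.RETR_EXTERNAL,cv2.CHAIN_APPROX_NONE)
    k=max(cs,key=cv2.contourArea); return cv2.fitEllipse(cv2.convexHull(k)), cv2.contourArea(k)
E
python3 - <<'E'
from h import *
c,o=load("w1")
e,a=ring(c,(409,221)); print(e,a)
X=plane(c,e[0],.03,o); print(X)
print(depthpt(c,(e[0][0],e[0][1]-15),o))
print("shift for z .11",toolshift(o,[X[0],X[1],.13]).round(1))
c,o=load("w1") 
E
```

```text
((410.7456359863281, 223.9654083251953), (35.12887191772461, 37.47304153442383), 53.26789093017578) 991.0
[0.49232905 0.44458029 0.03      ]
[0.48207039 0.45218549 0.03041245]
shift for z .11 [-14.1  78.2  67.8]
```

```bash
python3 -m crank '[[[-7,39,34,0,0],[-7,39,34,0,0],[0,0,0,0,0]]]'; python3 - <<'E'
from h import *
c,o=snap("wrist","w2"); print(o["eef_pos"].round(4),yaw(o),o["clock"])
c1,o1=load("w1")
X0=[.4923,.4446,.03]
e,a=ring(c,proj(c,X0,o),60); print(e,a); e1,_=ring(c1,proj(c1,X0,o1))
X,r=tri([ray(c,e[0],o),ray(c1,e1[0],o1)]); print("tri",X,r,plane(c,e[0],.03,o))
print(toolshift(o,[X[0],X[1],.003]))
E
```

```text
clock: 1.2
eef_pos: [0.4874, 0.4483, 0.1275]
tool_rot: [0.343, 0.939, -0.003, -0.003]
ft_force: [0.8, -0.1, -0.2]
grip_width: 0.0854
[0.4874 0.4483 0.1275] 139.87268560729316 1.2
((317.6606140136719, 238.75877380371094), (44.20302963256836, 46.024208068847656), 93.12736511230469) 1541.5
tri [0.49278066 0.444502   0.0291208 ] [np.float64(0.17354511562948974), np.float64(0.17354511562952615)] [0.49274536 0.44456776 0.03      ]
[ -6.9349562    1.49178012 124.49970487]
```

View pics/w2.png

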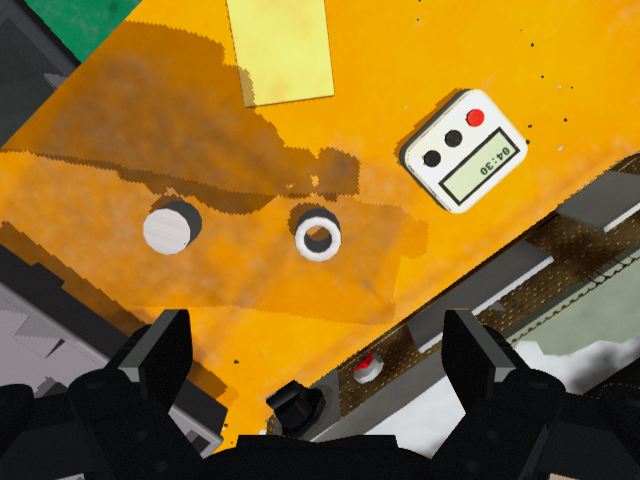

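```bash
python3 -m crank '[[[-7,1.5,40,0,0],[0,0,40,0,0],[0,0,30,0,0],[0,0,8,0,0],[0,0,0,0,0]]]'; python3 - <<'E'
from h import *
from workcell import bot
o=bot.get_obs(); print(o["eef_pos"],toolshift(o,[.4928,.4445,.005]))
E
```

```text
clock: 1.88
eef_pos: [0.4902, 0.4503, 0.0228]
tool_rot: [0.339, 0.941, 0.005, 0.001]
ft_force: [0.5, -0.3, 0.0]
grip_width: 0.0853
[0.49019378 0.45030863 0.02283351] [-5.75218564 -2.98895067 17.79171569]
```

```bash
python3 -m crank '[[[-6,-3,10,0,0],[0,0,8,0,0],[0,0,0,0,0],[0,0,0,0,0]]]'; python3 - <<'E'
from h import *
from workcell import bot
o=bot.get_obs(); print(o["eef_pos"],toolshift(o,[.4928,.4445,.005]))
E
```

```text
clock: 2.38
eef_pos: [0.4953, 0.4459, 0.0088]
tool_rot: [0.339, 0.941, 0.009, 0.003]
ft_force: [0.1, -0.2, 1.2]
grip_width: 0.0852
[0.49525404 0.44594493 0.00877427] [ 0.96226963 -2.74677287  3.72619497]
```

```bash
python3 -m crank '[[[1,-3,2,0,0],[0,0,0,0,255],[0,0,0,0,255],[0,0,0,0,255],[0,0,0,0,255],[0,0,0,0,255]]]'; python3 - <<'E'
from h import *
from workcell import bot
o=bot.get_obs(); print(o["eef_pos"],o["ft_force"],Ro.from_quat(o["tool_rot"]).as_matrix()[:,2])
E
```

```text
clock: 3.12
eef_pos: [0.4926, 0.4445, 0.0069]
tool_rot: [0.339, 0.941, 0.009, 0.003]
ft_force: [0.6, 0.4, -0.7]
grip_width: -0.0004
[0.49263726 0.444483   0.00686775] [ 0.58444157  0.44899359 -0.65734653] [ 0.0111454   0.01487006 -0.99982732]
```

```bash
python3 - <<'E'
from h import *
c,o=snap("wrist","w3"); print(o["grip_width"])
E
```

```text
-0.0004191537226142509
```

View pics/w3.png

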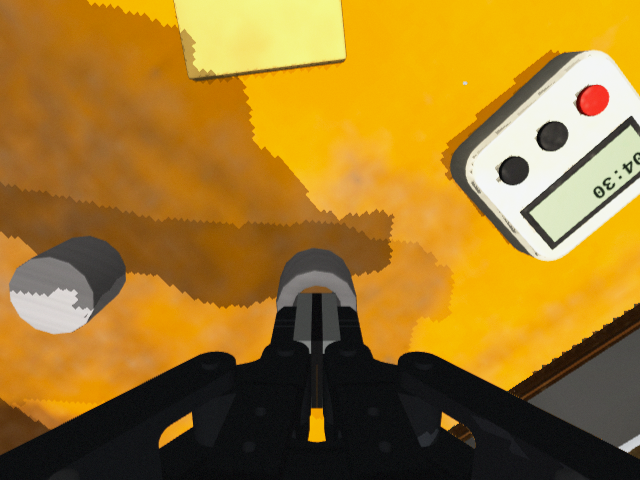

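```bash
python3 - <<'E'
from h import *
c,o=load("w3")
for uv in [(317,300),(317,310),(277,305),(357,305)]:
    P=plane(c,uv,.03,o); print(uv,P,toolshift(o,P))
print(proj(c,o["eef_pos"],o)); print(depthpt(c,(317,350),o),depthpt(c,(290,290),o),depthpt(c,(285,310),o))
cv2.imwrite("pics/w3z.png",cv2.resize(c["img"][230:400,230:400],(680,680)[:2] if 0 else (600,600),interpolation=3))
E
```

```text
(317, 300) [0.49028548 0.44675619 0.03      ] [  3.28268626   0.67680016 -23.12066942]
(317, 310) [0.49350551 0.44408598 0.03      ] [ -0.90044295   0.67823149 -23.1244871 ]
(277, 305) [0.48198905 0.4337056  0.03      ] [  1.33344665 -14.66161789 -23.40719953]
(357, 305) [0.50182911 0.45719182 0.03      ] [  1.06316536  16.07650788 -22.83683258]
(np.float64(315.3616528215625), np.float64(285.0561235199066))
[0.4862006  0.44898434 0.07407997] [0.48028927 0.44177158 0.03072276] [0.48022844 0.44040948 0.04632841]
```

View pics/w3z.png

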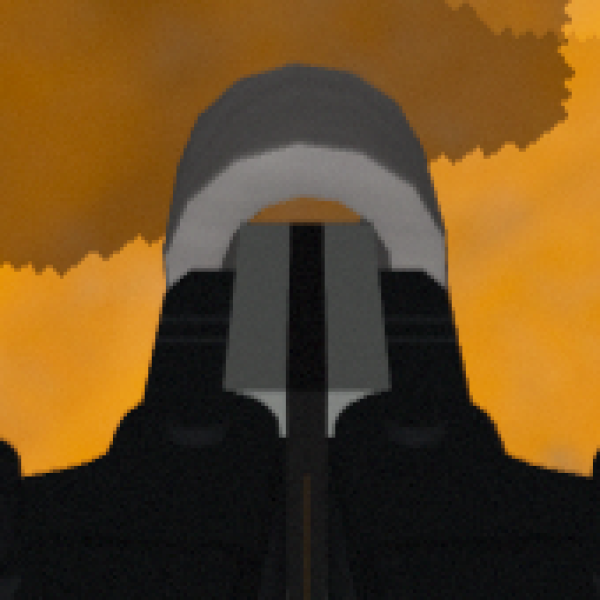

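```bash
python3 - <<'E'
from h import *
c,o=load("w3")
for uv in [(302,297),(302,310),(302,330),(330,330),(330,297),(317,275),(282,300),(282,308),(282,315),(317,300),(275,330),(310,345)]:
    P=depthpt(c,uv,o); d,p=ray(c,uv,o); Pt=toolshift(o,P); print(uv,(P*1e3).round(1),Pt.round(1))
E
```

```text
(302, 297) [481.  447.4  44.3] [ 10.9  -4.5 -37.5]
(302, 310) [481.1 447.5  54.6] [ 10.9  -4.2 -47.8]
(302, 330) [481.2 447.6  67.8] [ 10.8  -3.8 -61.1]
(330, 330) [486.5 453.8  67.9] [ 10.8   4.4 -61. ]
(330, 297) [487.3 454.7  44. ] [ 10.7   5.2 -37.1]
(317, 275) [482.4 453.3  30. ] [ 13.5   0.7 -23.1]
(282, 300) [481.4 436.8  30.7] [  3.7 -12.6 -24.1]
(282, 308) [479.7 439.3  44.1] [  6.7 -11.5 -37.4]
(282, 315) [479.8 439.7  49.8] [  6.8 -11.1 -43.2]
(317, 300) [484.1 451.4  47.3] [ 11.1   0.6 -40.4]
(275, 330) [478.9 438.4  60.1] [  6.8 -12.5 -53.5]
(310, 345) [483.5 448.7  74.5] [  9.7  -1.3 -67.7]
```

```bash
python3 - <<'E'
from h import *
c,o=load("w3")
for u in (300,305,330):
  for v in range(288,300):
    d,p=ray(c,(u,v),o); P=p+d*c["depth"][v,u]; print(u,v,toolshift(o,P).round(1),(P[2]*1e3).round(1), c["img"][v,u])
R=Ro.from_quat(o["tool_rot"]).as_matrix(); print(o["joint_pos"])
E
```

```text
300 288 [  8.6  -5.7 -24.1] 30.8 [117 120 123]
300 289 [  8.   -5.8 -23.7] 30.4 [113 115 118]
300 290 [  7.9  -5.7 -24.4] 31.1 [115 116 120]
300 291 [  7.1  -5.8 -23.4] 30.2 [103 111 118]
300 292 [  6.8  -5.8 -23.6] 30.4 [ 71  86 101]
300 293 [ 10.7  -5.4 -33.6] 40.4 [54 64 69]
300 294 [ 11.1  -5.3 -35.5] 42.3 [71 71 69]
300 295 [ 10.8  -5.3 -35.7] 42.4 [71 72 70]
300 296 [ 10.9  -5.2 -36.8] 43.5 [70 72 69]
300 297 [ 11.   -5.2 -37.7] 44.5 [69 70 68]
300 298 [ 11.   -5.2 -38.7] 45.5 [69 70 71]
300 299 [ 10.4  -5.2 -38.1] 44.9 [68 70 68]
305 288 [  8.2  -3.9 -23. ] 29.8 [ 87 100 118]
305 289 [-4.6 -4.7  6.6] 0.1 [ 37  86 130]
305 290 [-4.9 -4.7  6.2] 0.6 [ 35  86 129]
305 291 [-5.7 -4.8  6.9] -0.1 [ 38  86 129]
305 292 [-6.6 -4.8  7.8] -1.0 [ 42  81 117]
305 293 [ 10.9  -3.6 -34.2] 41.0 [57 69 84]
305 294 [ 10.7  -3.6 -34.5] 41.4 [68 70 69]
305 295 [ 10.9  -3.5 -35.9] 42.7 [70 73 69]
305 296 [ 10.6  -3.5 -36. ] 42.8 [70 70 70]
305 297 [ 10.5  -3.5 -36.7] 43.5 [67 69 69]
305 298 [ 10.8  -3.5 -38.1] 44.9 [71 72 71]
305 299 [ 10.2  -3.5 -37.8] 44.6 [67 69 66]
330 288 [  8.1   5.6 -22.9] 29.9 [115 117 120]
330 289 [  7.6   5.6 -22.6] 29.6 [ 98 110 118]
330 290 [-5.3  6.7  7. ] -0.0 [ 55  91 123]
330 291 [-5.9  6.7  7.4] -0.4 [ 39  84 126]
330 292 [-6.2  6.7  6.8] 0.2 [ 42  79 112]
330 293 [ 10.6   5.3 -33.4] 40.4 [55 68 79]
330 294 [ 10.8   5.2 -34.8] 41.8 [69 70 68]
330 295 [ 10.7   5.2 -35.5] 42.4 [67 69 67]
330 296 [ 10.8   5.2 -36.5] 43.5 [70 73 71]
330 297 [ 10.7   5.2 -37.1] 44.0 [69 71 71]
330 298 [ 10.8   5.1 -38.3] 45.2 [70 70 69]
330 299 [ 10.7   5.1 -38.8] 45.8 [69 70 68]
[0.73224647 0.67866905 0.1709682  1.04486454 0.00360732 1.42493697]
```

```bash
python3 - <<'E'
from h import *
c,o=snap("scene","s3")
u,v=proj(c,o["eef_pos"]); print(u,v)
X=o["eef_pos"]+[0,0,.034];u2,v2=proj(c,X);print(u2,v2)
u,v=int(u),int(v); a=c["img"].copy(); cv2.imwrite("pics/s3z.png",cv2.resize(a[v-60:v+40,u-60:u+60],(720,600),interpolation=3))
c,o=load("w2")
for u,v in [(160,315),(175,315),(185,315),(450,315),(470,315),(487,313)]: print(u,v,toolshift(o,depthpt(c,(u,v),o)).round(1))
E
```

```text
455.20564796042356 254.20919634895736
456.8763136959369 244.76349856214284
160 315 [ 11.1 -48.5 -51.7]
175 315 [ 10.9 -43.9 -51.5]
185 315 [  8.7 -42.3 -47. ]
450 315 [  9.6  43.2 -48.9]
470 315 [ 11.   48.5 -51.7]
487 313 [-38.4  99.3  51.5]
```

View pics/s3z.png

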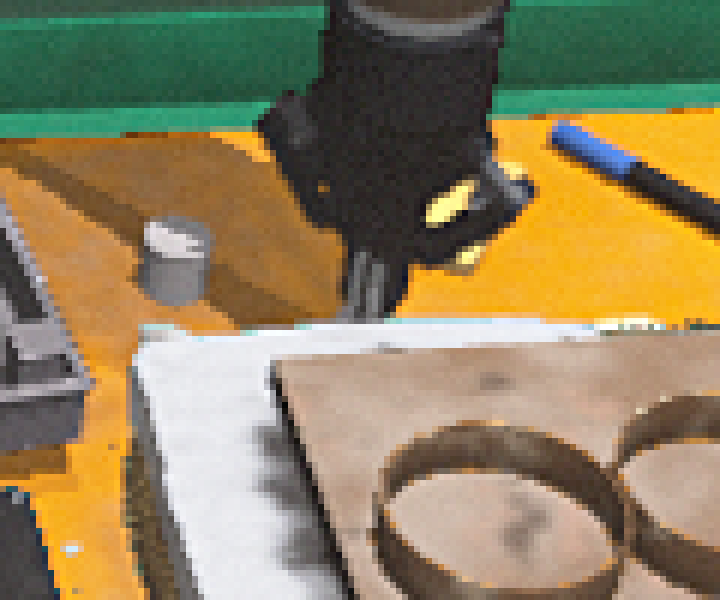

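```bash
python3 -m crank '[[[0,0,0,0,0],[0,0,0,0,0],[0,0,0,0,0],[0,0,0,0,0],[0,0,0,0,0]]]'; python3 -m crank '[[[0.5,0.7,12,0,0],[0,0,12,0,0],[0,0,8,0,0],[0,0,2,0,0],[0,0,0,0,0]]]'
```

```text
clock: 3.85
eef_pos: [0.4927, 0.4445, 0.0069]
tool_rot: [0.339, 0.941, 0.009, 0.003]
ft_force: [0.0, 0.2, 1.2]
grip_width: 0.0854
clock: 4.47
eef_pos: [0.4923, 0.4453, -0.031]
tool_rot: [0.339, 0.941, 0.008, 0.002]
ft_force: [0.8, 0.3, 0.7]
grip_width: 0.0853
```

```bash
python3 -m crank '[[[0,0,0,0,255],[0,0,0,0,255],[0,0,0,0,255],[0,0,0,0,255],[0,0,0,0,255]]]'
```

```text
clock: 5.1
eef_pos: [0.493, 0.4458, -0.0295]
tool_rot: [0.339, 0.941, 0.009, 0.003]
ft_force: [-0.2, -0.2, -0.4]
grip_width: 0.0308
```

```bash
python3 -m crank '[[[0,0,-20,0,255],[0,0,-50,0,255],[0,0,-50,10,255],[0,0,-40,10,255],[0,0,-20,10,255],[0,0,0,10,255],[0,0,0,4,255],[0,0,0,0,255]]]'; python3 - <<'E'
from h import *
from workcell import bot
o=bot.get_obs(); print(yaw(o),o["joint_pos"].round(3),toolshift(o,[.42,-.2,.15]))
E
```

```text
clock: 6.1
eef_pos: [0.4901, 0.4423, 0.1536]
tool_rot: [0.676, 0.737, 0.007, -0.001]
ft_force: [0.4, -0.8, -0.2]
grip_width: 0.0305
94.89228688121099 [0.732 0.575 0.384 1.366 0.004 2.218] [-633.98442184 -124.54422563   -4.57420515]
```

```bash
python3 -m crank '[[[-55,-11,0,0,255],[-55,-11,0,0,255],[-55,-11,0,0,255],[-55,-11,0,0,255],[-55,-11,0,0,255],[-55,-11,0,0,255],[-55,-11,0,0,255],[-55,-11,0,0,255],[-55,-11,0,0,255],[-55,-11,0,0,255],[-55,-11,0,0,255],[0,0,0,0,255]]]'; python3 - <<'E'
from h import *
c,o=snap("wrist","w4"); print(yaw(o),o["joint_pos"].round(3),o["eef_pos"],toolshift(o,[.42,-.2,.15]),o["clock"])
E
```

```text
clock: 7.6
eef_pos: [0.4241, -0.1895, 0.1424]
tool_rot: [0.669, 0.743, 0.007, 0.001]
ft_force: [-0.3, 1.2, -1.2]
grip_width: 0.0302
96.0128609144402 [-0.429  0.203 -0.203  1.16   0.012  1.037] [ 0.42408197 -0.18951142  0.14241764] [-9.94281486 -5.07302091 -7.7181524 ] 7.6
```

View pics/w4.png

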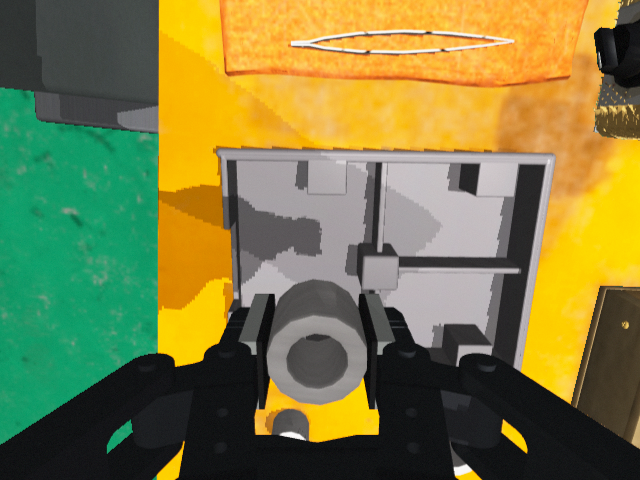

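```bash
python3 - <<'E'
from h import *
c,o=load("w4")
cv2.imwrite("pics/w4z.png",cv2.resize(c["img"][140:330,200:570],(800,411),interpolation=3))
E
```

```text
(no output)
```

View pics/w4z.png

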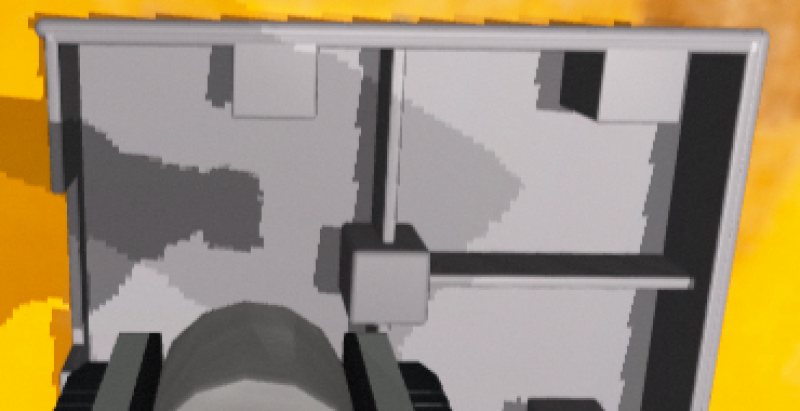

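```bash
cat >> h.py <<'E'
def z2p(pt,x0,y0,k): return (pt[0]/k+x0,pt[1]/k+y0)
def T2(org,yawdeg,p):
    a=np.radians(yawdeg); return np.array([org[0]+np.cos(a)*p[0]-np.sin(a)*p[1],org[1]+np.sin(a)*p[0]+np.cos(a)*p[1]])
E
python3 - <<'E'
from h import *
c,o=load("w4"); k=800/370
P=lambda q,z: plane(c,z2p(q,200,140,k),z,o)
A=P((38,20),.058);B=P((768,32),.058);print(A,B,np.linalg.norm(B-A),np.degrees(np.arctan2(*(B-A)[[1,0]])))
q=[P(t,.058) for t in [(352,252),(427,250),(428,321),(353,323)]];ctr=np.mean(q,0);print(ctr,[np.linalg.norm(q[i]-q[i-1]) for i in range(4)])
print([np.degrees(np.arctan2(*(b-a)[[1,0]])) for a,b in [(q[0],q[1]),(q[3],q[2])]])
A2=(A+B)/2; print("rim mid -> origin by yaw",[T2(A2,y,(0,-.075)) for y in (5,6,7)])
E
```

```text
[ 0.36151076 -0.14238755  0.058     ] [ 0.56321617 -0.12461416  0.058     ] 0.2024869518832183 5.035643883006809
[ 0.46924173 -0.20975803  0.058     ] [np.float64(0.022561203908716014), np.float64(0.02220880278928913), np.float64(0.022586301409162023), np.float64(0.0227086726688122)]
[np.float64(7.381055721226348), np.float64(7.355575778070518)]
rim mid -> origin by yaw [array([ 0.46890015, -0.20821546]), array([ 0.4702031, -0.20809  ]), array([ 0.47150367, -0.20794182])]
```

```bash
python3 - <<'E'
from h import *
c,o=load("w4")
for p in [(.054,.030),(.054,-.030),(-.054,0)]:
    w=T2((.4692,-.209),5.1,p); print(p,w,toolshift(o,[*w,.10]))
E
```

```text
(0.054, 0.03) [ 0.52031939 -0.17431848] [ 4.691655   96.82314228 43.5314781 ]
(0.054, -0.03) [ 0.52565305 -0.23408094] [-55.29884198  95.87256813  43.04497935]
(-0.054, 0) [ 0.41541378 -0.21380029] [-23.58301814 -11.63196243  42.1056029 ]
```

```bash
python3 -m crank '[[[2,48,15,0,255],[2,48,15,0,255],[0,0,10,0,255],[0,0,0,0,255]]]'; python3 - <<'E'
from h import *
c,o=snap("wrist","w5"); print(yaw(o),o["joint_pos"].round(3),o["eef_pos"],toolshift(o,[.5203,-.1743,.10]),o["clock"])
E
```

```text
clock: 8.15
eef_pos: [0.5208, -0.1673, 0.1016]
tool_rot: [0.665, 0.746, 0.007, -0.002]
ft_force: [-0.2, 0.0, -1.3]
grip_width: 0.0304
96.56261402083585 [-0.319  0.392 -0.05   1.126  0.014  1.137] [ 0.52076408 -0.16733296  0.10160799] [-6.88651103 -1.27004891  1.51774159] 8.15
```

View pics/w5.png

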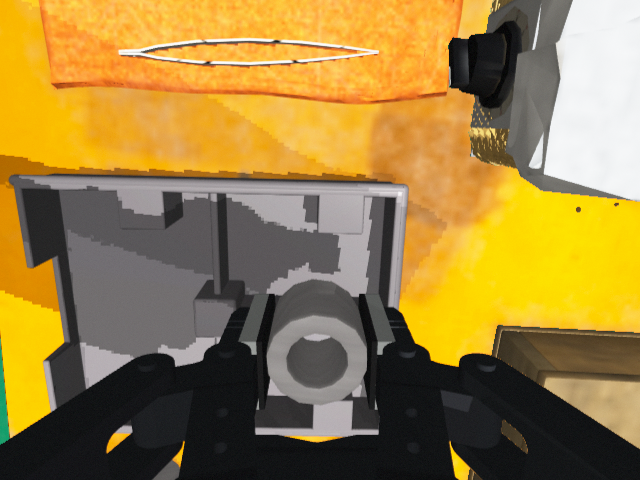

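```bash
python3 - <<'E'
from h import *
c,o=load("w5")
a=c["img"]
cv2.imwrite("pics/w5z.png",np.hstack([cv2.resize(a[165:205,0:80],(400,200),interpolation=3),cv2.resize(a[165:205,350:430],(400,200),interpolation=3)]))
c,o=load("w4"); a=c["img"]
cv2.imwrite("pics/w4y.png",np.hstack([cv2.resize(a[135:175,200:280],(400,200),interpolation=3),cv2.resize(a[135:175,500:580],(400,200),interpolation=3)]))
E
```

```text
(no output)
```

View pics/w5z.png

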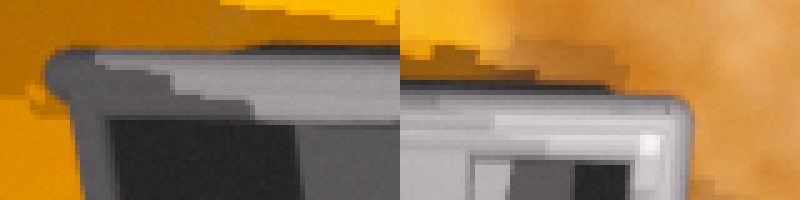

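View pics/w4y.png

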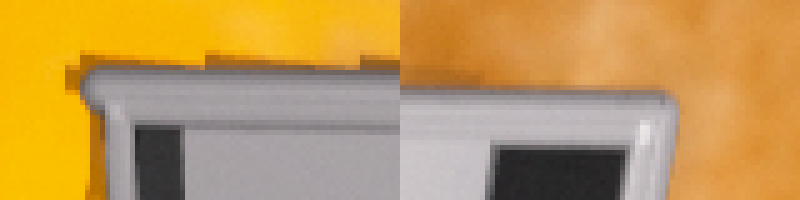

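```bash
python3 - <<'E'
from h import *
c5,o5=load("w5");c4,o4=load("w4")
L,r1=tri([ray(c4,(216.5,149),o4),ray(c5,(9.5,175.5),o5)]);R,r2=tri([ray(c4,(555.5,153.8),o4),ray(c5,(407.5,184.5),o5)])
print(L,R,r1,r2); 
for c,o,l,r in[(c4,o4,(216.5,149),(555.5,153.8)),(c5,o5,(9.5,175.5),(407.5,184.5))]:
    A=plane(c,l,.056,o);B=plane(c,r,.056,o);d=B-A;y=np.degrees(np.arctan2(d[1],d[0]));print(A,B,np.linalg.norm(d),y,T2((A+B)/2,y,(0,-.0755)))
o=o5
for org in [(.4692,-.209)]:
  w=T2(org,5,(.054,.03));print(w,toolshift(o,[*w,-.002]))
E
```

```text
[ 0.36032214 -0.14262606  0.05529299] [ 0.56403149 -0.12404296  0.05664031] [np.float64(0.09523479543101732), np.float64(0.09523479543098559)] [np.float64(0.010405058867861056), np.float64(0.01040505886788627)]
[ 0.36044972 -0.14247442  0.056     ] [ 0.56439598 -0.12404088  0.056     ] 0.20477761271953568 5.164604798717963 [ 0.46921916 -0.20845113]
[ 0.36082955 -0.1425797   0.056     ] [ 0.56418849 -0.12412536  0.056     ] 0.20419457264887214 5.185251167966473 [ 0.46933242 -0.20854356]
[ 0.52037984 -0.17440775] [ -8.18422138  -2.05684841 103.5065394 ]
```

```bash
python3 -m crank '[[[-8,-2,20,1,255],[0,0,30,0,255],[0,0,0,0,255]]]'; python3 - <<'E'
from h import *
from workcell import bot
o=bot.get_obs(); w=T2((.4692,-.2088),5.2,(.054,.03));print(w,toolshift(o,[*w,-.002]),yaw(o),o["tool_rot"])
E
```

```text
clock: 8.57
eef_pos: [0.5197, -0.1744, 0.0545]
tool_rot: [0.672, 0.741, 0.008, 0.001]
ft_force: [-0.3, 0.5, -0.7]
grip_width: 0.0301
[ 0.52025878 -0.17402931] [-0.21976765 -0.09837902 56.51794521] 95.60250074842392 [6.71705977e-01 7.40773173e-01 8.11347006e-03 5.98475434e-04]
```

```bash
python3 -m crank '[[[0,0,25,0,255],[0,0,20,0,255],[0,0,5,0,255],[0,0,0,0,255]]]'; python3 - <<'E'
from h import *
from workcell import bot
o=bot.get_obs(); w=T2((.4692,-.2088),5.2,(.054,.03));print(toolshift(o,[*w,-.002]),yaw(o),o["tool_rot"],o["ft_force"])
E
```

```text
clock: 9.07
eef_pos: [0.5234, -0.1752, 0.0114]
tool_rot: [0.672, 0.741, 0.01, 0.005]
ft_force: [0.3, -0.2, -0.9]
grip_width: 0.0302
[ 1.36654118 -3.31545846 13.2909702 ] 95.6087161434224 [0.67164313 0.74078554 0.01015637 0.00539733] [ 0.3452456  -0.20017416 -0.85349843]
```

```bash
python3 -m crank '[[[1,-3,6,0,255],[0,0,5,0,255],[0,0,0,0,255]]]';python3 -m crank '[[[0,0,2,0,255],[0,0,0,0,255]]]'
```

```text
clock: 9.45
eef_pos: [0.5219, -0.1749, 0.0022]
tool_rot: [0.672, 0.741, 0.011, 0.007]
ft_force: [-0.2, 0.2, -1.3]
grip_width: 0.0306
clock: 9.7
eef_pos: [0.5221, -0.175, 0.0002]
tool_rot: [0.672, 0.741, 0.011, 0.007]
ft_force: [-0.3, -0.8, -0.7]
grip_width: 0.0302
```

```bash
python3 -m crank '[[[0,-2,2,0,255],[0,0,0,0,255]]]';python3 -m crank '[[[0,0,2,0,255],[0,0,0,0,255]]]';python3 -m crank '[[[0,0,1,0,255],[0,0,0,0,255]]]'
```

```text
clock: 9.95
eef_pos: [0.52, -0.1752, -0.002]
tool_rot: [0.672, 0.741, 0.011, 0.007]
ft_force: [-0.1, 0.4, -0.8]
grip_width: 0.0303
clock: 10.2
eef_pos: [0.5206, -0.1753, -0.0034]
tool_rot: [0.672, 0.741, 0.011, 0.008]
ft_force: [-0.3, 0.9, -0.3]
grip_width: 0.03
clock: 10.45
eef_pos: [0.5207, -0.1754, -0.0033]
tool_rot: [0.672, 0.741, 0.011, 0.008]
ft_force: [-0.2, -0.7, -1.0]
grip_width: 0.0304
```

```bash
python3 -m crank '[[[0,0,0,0,135],[0,0,0,0,135],[0,0,0,0,135]]]';python3 -m crank '[[[0,0,-15,0,135],[0,0,-30,0,135],[0,0,-40,0,135],[0,0,-40,0,0],[-20,-20,-20,0,0],[0,0,0,0,0]]]'; python3 - <<'E'
from h import *
c,o=snap("wrist","w6"); print(yaw(o),o["joint_pos"].round(3),o["eef_pos"],o["tool_rot"],toolshift(o,[.419,-.377,.10]),o["clock"])
E
```

```text
clock: 10.82
eef_pos: [0.521, -0.1754, -0.0036]
tool_rot: [0.672, 0.741, 0.011, 0.008]
ft_force: [0.6, -0.1, 0.8]
grip_width: 0.04
clock: 11.58
eef_pos: [0.4994, -0.1987, 0.1502]
tool_rot: [0.671, 0.741, 0.012, 0.01]
ft_force: [-0.7, -0.7, -0.1]
grip_width: 0.0853
95.65677794032318 [-0.388  0.319 -0.026  1.199  0.016  1.084] [ 0.49944295 -0.19874246  0.15020896] [0.67127598 0.7410409  0.01195413 0.01020008] [-169.50698105  -99.14588651   46.95993534] 11.575
```

View pics/w6.png

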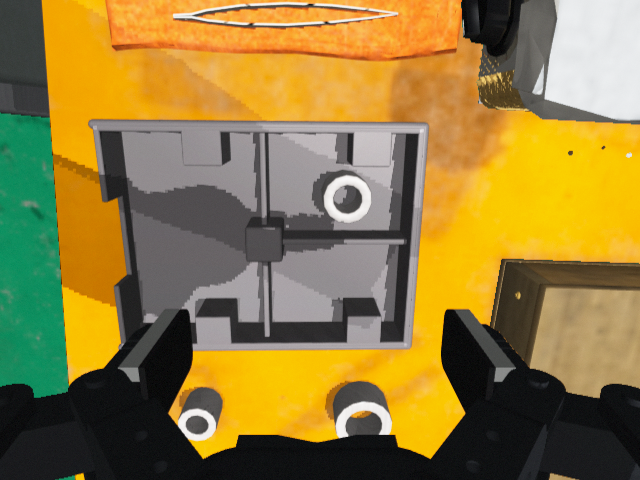

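```bash
python3 -m crank '[[[-57,-33,0,0,0],[-57,-33,10,0,0],[-55,-33,20,0,0],[0,0,10,0,0],[0,0,0,0,0]]]'; python3 - <<'E'
from h import *
c6,o6=load("w6")
c,o=snap("wrist","w7"); print(yaw(o),o["joint_pos"].round(3),o["eef_pos"],Ro.from_quat(o["tool_rot"]).as_matrix()[:,2],o["clock"])
e6,a6=ring(c6,(197,425),35); e,a=ring(c,proj(c,plane(c6,e6[0],.03,o6),o),60)
X,r=tri([ray(c6,e6[0],o6),ray(c,e[0],o)]); print(e6,e,X,r,plane(c,e[0],.03,o),toolshift(o,[X[0],X[1],-.03]))
E
```

```text
clock: 12.25
eef_pos: [0.4242, -0.3679, 0.1038]
tool_rot: [0.668, 0.744, 0.014, 0.008]
ft_force: [0.5, -0.4, -0.0]
grip_width: 0.0852
96.12408082538316 [-0.731  0.406 -0.023  1.124  0.027  0.733] [ 0.42415004 -0.36790136  0.10382746] [ 0.03093793  0.00904238 -0.99948041] 12.25
((196.76710510253906, 424.0058898925781), (31.752899169921875, 37.67366409301758), 103.37898254394531) ((307.0853576660156, 273.256103515625), (6.50445032119751, 22.18537712097168), 91.81647491455078) [ 0.42160956 -0.39506696  0.0094463 ] [np.float64(3.3326292792368464), np.float64(3.3326292792368646)] [ 0.42348288 -0.38940955  0.03      ] [-27.50101381  -9.66224522 133.43368479]
```

View pics/w7.png

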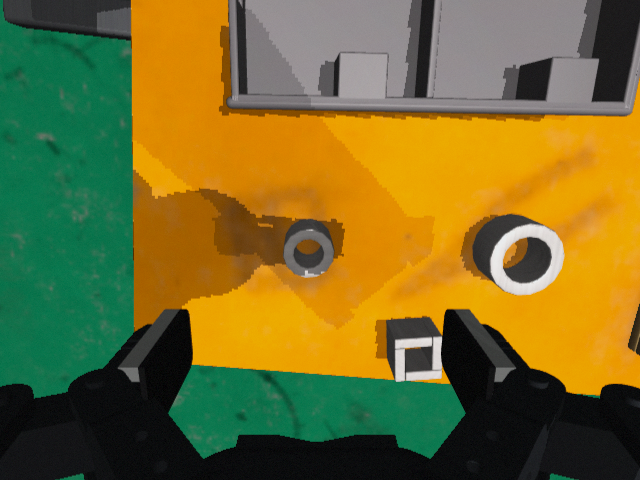

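```bash
cat > st.py <<'E'
from h import *
from workcell import bot
import sys
o=bot.get_obs(); z=Ro.from_quat(o["tool_rot"]).as_matrix()[:,2]; a=np.arctan2(o["eef_pos"][1],o["eef_pos"][0])
print("t",round(o["clock"],2),"pos",(o["eef_pos"]*1e3).round(1),"yaw",round(yaw(o),1),"tilt mrad xy",(z[:2]*1e3).round(1),"rad/tan",np.round([1e3*(z[0]*np.cos(a)+z[1]*np.sin(a)),1e3*(-z[0]*np.sin(a)+z[1]*np.cos(a))],1),"w",round(o["grip_width"]*1e3,1),"F",o["ft_force"].round(1))
if len(sys.argv)>3: print("shift",toolshift(o,[float(v)/1e3 for v in sys.argv[1:4]]).round(1))
E
python3 - <<'E'
from h import *
c6,o6=load("w6");c,o=load("w7")
e6,a6=ring(c6,(197,425),35)
for th in (90,110):
  e,a=ring(c,(308,251),35,th,90); X,r=tri([ray(c6,e6[0],o6),ray(c,e[0],o)]); print(e,a,X,r,plane(c,e[0],.03,o))
E
python3 st.py; python3 -m crank '[[[0,0,-60,0,0],[0,0,0,0,0],[0,0,0,0,0]]]'; python3 st.py;python3 -m crank '[[[0,0,30,0,0],[0,0,30,0,0],[0,0,0,0,0]]]'; python3 st.py
```

```text
((308.23602294921875, 252.97523498535156), (48.05154037475586, 49.606529235839844), 81.80442810058594) 1798.0 [ 0.42301168 -0.37676697  0.02850899] [np.float64(0.09326998914602291), np.float64(0.09326998914592279)] [ 0.42286    -0.37625546  0.03      ]
((308.3395080566406, 253.26747131347656), (47.60364532470703, 48.46858596801758), 86.7192611694336) 671.0 [ 0.42303504 -0.37696868  0.02832261] [np.float64(0.017182801534283237), np.float64(0.01718280153442706)] [ 0.42294182 -0.37643543  0.03      ]
t 12.3 pos [ 424.5 -368.   104.3] yaw 96.2 tilt mrad xy [31.2  8.1] rad/tan [18.3 26.6] w 85.5 F [-0.2  0.1  0.1]
clock: 12.68
eef_pos: [0.4252, -0.3637, 0.166]
tool_rot: [0.665, 0.747, 0.014, 0.008]
ft_force: [-0.6, 0.0, -0.1]
grip_width: 0.0855
t 12.68 pos [ 425.2 -363.7  166. ] yaw 96.6 tilt mrad xy [31.   9.8] rad/tan [17.2 27.6] w 85.5 F [-0.6  0.  -0.1]
clock: 13.05
eef_pos: [0.4293, -0.3603, 0.1051]
tool_rot: [0.663, 0.748, 0.014, 0.009]
ft_force: [0.1, 0.7, 1.5]
grip_width: 0.0855
t 13.05 pos [ 429.3 -360.3  105.1] yaw 96.9 tilt mrad xy [32.3  9.3] rad/tan [18.7 27.9] w 85.5 F [0.1 0.7 1.5]
```

```bash
python3 -m crank '[[[0,0,-50,0,0],[0,0,-50,0,0],[0,0,-50,0,0],[0,0,0,0,0]]]'; python3 st.py;python3 -m crank '[[[0,0,50,0,0],[0,0,0,0,0],[0,0,50,0,0],[0,0,0,0,0],[0,0,20,0,0],[0,0,0,0,0]]]'; python3 st.py 423 -376.8 -31
```

```text
clock: 13.55
eef_pos: [0.4255, -0.3594, 0.262]
tool_rot: [0.662, 0.75, 0.014, 0.009]
ft_force: [0.2, 1.1, -0.5]
grip_width: 0.0852
t 13.55 pos [ 425.5 -359.4  262. ] yaw 97.1 tilt mrad xy [32.7  9.4] rad/tan [18.9 28.3] w 85.2 F [ 0.2  1.1 -0.5]
clock: 14.3
eef_pos: [0.4348, -0.361, 0.1519]
tool_rot: [0.661, 0.75, 0.015, 0.017]
ft_force: [0.7, 0.6, -1.1]
grip_width: 0.0855
t 14.3 pos [ 434.8 -361.   151.9] yaw 97.3 tilt mrad xy [44.1 -0.1] rad/tan [34.  28.1] w 85.5 F [ 0.7  0.6 -1.1]
shift [-13.1 -21.7 182.2]
```

```bash
python3 -m crank '[[[0,0,-50,0,0],[0,0,0,0,0],[0,0,0,0,0]]]'; python3 st.py;python3 -m crank '[[[0,0,10,0,0],[0,0,10,0,0],[0,0,10,0,0],[0,0,10,0,0],[0,0,10,0,0],[0,0,0,0,0]]]'; python3 st.py; python3 -m crank '[[[0,-50,0,0,0],[0,0,0,0,0]]]'; python3 st.py; python3 -m crank '[[[0,50,0,0,0],[0,0,0,0,0]]]'; python3 st.py
```

```text
clock: 14.68
eef_pos: [0.4365, -0.3644, 0.213]
tool_rot: [0.66, 0.75, 0.015, 0.024]
ft_force: [0.3, 0.2, -1.0]
grip_width: 0.0855
t 14.68 pos [ 436.5 -364.4  213. ] yaw 97.3 tilt mrad xy [55.  -9.5] rad/tan [48.3 28. ] w 85.5 F [ 0.3  0.2 -1. ]
clock: 15.42
eef_pos: [0.4384, -0.364, 0.1577]
tool_rot: [0.66, 0.75, 0.015, 0.022]
ft_force: [-0.5, -0.2, -0.5]
grip_width: 0.0853
t 15.43 pos [ 438.4 -364.   157.7] yaw 97.3 tilt mrad xy [51.7 -6.7] rad/tan [44.1 27.9] w 85.3 F [-0.5 -0.2 -0.5]
clock: 15.68
eef_pos: [0.3881, -0.3703, 0.1545]
tool_rot: [0.66, 0.751, 0.014, 0.021]
ft_force: [0.1, -0.2, -0.2]
grip_width: 0.0857
t 15.68 pos [ 388.1 -370.3  154.5] yaw 97.3 tilt mrad xy [51.1 -6.4] rad/tan [41.4 30.7] w 85.7 F [ 0.1 -0.2 -0.2]
clock: 15.92
eef_pos: [0.4395, -0.365, 0.1584]
tool_rot: [0.661, 0.75, 0.015, 0.023]
ft_force: [-0.3, 0.7, -0.1]
grip_width: 0.0852
t 15.93 pos [ 439.5 -365.   158.4] yaw 97.2 tilt mrad xy [54.  -8.4] rad/tan [46.9 28.1] w 85.2 F [-0.3  0.7 -0.1]
```

```bash
python3 -m crank '[[[0,0,-10,0,0],[0,0,-10,0,0],[0,0,-10,0,0],[0,0,-10,0,0],[0,0,-10,0,0],[0,0,0,0,0]]]'; python3 st.py;python3 -m crank '[[[0,0,20,0,0],[0,0,20,0,0],[0,0,20,0,0],[0,0,0,0,0]]]'; python3 st.py;  python3 -m crank '[[[0,0,-10,0,0],[0,0,-20,0,0],[0,0,-30,0,0],[0,0,-20,0,0],[0,0,-10,0,0],[0,0,-5,0,0],[0,0,0,0,0]]]'; python3 st.py
```

```text
clock: 16.68
eef_pos: [0.4363, -0.3654, 0.2141]
tool_rot: [0.661, 0.75, 0.015, 0.025]
ft_force: [-0.2, -0.3, -0.2]
grip_width: 0.0853
t 16.68 pos [ 436.3 -365.4  214.1] yaw 97.1 tilt mrad xy [ 56.6 -10.9] rad/tan [50.4 28. ] w 85.3 F [-0.2 -0.3 -0.2]
clock: 17.18
eef_pos: [0.4394, -0.3659, 0.1523]
tool_rot: [0.661, 0.75, 0.015, 0.025]
ft_force: [-0.3, 0.8, 0.1]
grip_width: 0.085
t 17.18 pos [ 439.4 -365.9  152.3] yaw 97.1 tilt mrad xy [ 56.2 -10.6] rad/tan [50.  27.8] w 85.0 F [-0.3  0.8  0.1]
clock: 18.05
eef_pos: [0.4351, -0.3663, 0.2583]
tool_rot: [0.661, 0.749, 0.015, 0.029]
ft_force: [-0.3, -0.2, 0.1]
grip_width: 0.0853
t 18.05 pos [ 435.1 -366.3  258.3] yaw 97.1 tilt mrad xy [ 63.3 -16.8] rad/tan [59.2 27.9] w 85.3 F [-0.3 -0.2  0.1]
```

```bash
for i in 1 2 3; do python3 -m crank '[[[0,0,20,0,0]]]'>/dev/null; python3 st.py; done; for i in 1 2; do python3 -m crank '[[[0,0,0,0,0]]]'>/dev/null; python3 st.py;done; python3 -m crank '[[[0,0,50,0,0]]]'>/dev/null; python3 st.py; python3 -m crank '[[[0,0,0,0,0]]]'>/dev/null; python3 st.py;python3 -m crank '[[[0,0,0,0,0]]]'>/dev/null; python3 st.py
```

```text
t 18.18 pos [ 437.  -367.2  239.2] yaw 97.1 tilt mrad xy [ 65.4 -18.7] rad/tan [62.1 27.8] w 85.2 F [ 0.4  0.3 -1.1]
t 18.3 pos [ 438.1 -367.4  218. ] yaw 97.1 tilt mrad xy [ 64.6 -18. ] rad/tan [61.  27.7] w 85.2 F [0.2 0.2 0.2]
t 18.43 pos [ 439.1 -367.4  196.6] yaw 97.1 tilt mrad xy [ 63.5 -17.1] rad/tan [59.7 27.7] w 85.3 F [ 0.3 -0.3  0.5]
t 18.55 pos [ 437.6 -366.1  193.8] yaw 97.1 tilt mrad xy [ 59.1 -13.2] rad/tan [53.8 27.8] w 85.4 F [ 0.3 -0.3  0.3]
t 18.68 pos [ 437.7 -366.1  193.9] yaw 97.1 tilt mrad xy [ 58.9 -13. ] rad/tan [53.6 27.8] w 85.3 F [ 0.9 -0.6  0.4]
t 18.8 pos [ 444.  -369.7  148.6] yaw 97.1 tilt mrad xy [ 67.8 -20.7] rad/tan [65.3 27.5] w 85.0 F [ 0.5 -0.6 -0.6]
t 18.93 pos [ 441.5 -367.6  145.3] yaw 97.1 tilt mrad xy [ 61.4 -15.1] rad/tan [56.8 27.6] w 85.5 F [-1.3  0.2  0. ]
t 19.05 pos [ 442.8 -368.7  147.9] yaw 97.1 tilt mrad xy [ 64.3 -17.7] rad/tan [60.7 27.6] w 85.3 F [ 0.6 -0.   1. ]
```

```bash
python3 -m crank '[[[0,0,-50,0,0],[0,0,-50,0,0],[0,0,-50,0,0],[0,0,0,0,0]]]'>/dev/null; python3 st.py;python3 -m crank '[[[0,0,20,0,0],[0,0,20,0,0],[0,0,20,0,0],[0,0,20,0,0],[0,0,20,0,0],[0,0,20,0,0],[0,0,20,0,0],[0,0,0,0,0]]]'>/dev/null; python3 st.py
```

```text
t 19.55 pos [ 434.1 -367.3  311.7] yaw 97.1 tilt mrad xy [ 74.1 -26.3] rad/tan [73.5 27.7] w 85.5 F [-0.   0.4 -0.6]
t 20.55 pos [ 448.3 -374.5  180.2] yaw 97.0 tilt mrad xy [ 88.3 -38.8] rad/tan [92.6 26.9] w 85.3 F [-1.2 -0.3 -0.6]
```

```bash
for i in 1 2; do python3 -m crank '[[[0,-40,0,0,0]]]'>/dev/null; python3 st.py; done; for i in 1 2; do python3 -m crank '[[[0,0,0,0,0]]]'>/dev/null; python3 st.py;done
```

```text
t 20.68 pos [ 410.8 -380.1  178.3] yaw 97.2 tilt mrad xy [ 91.1 -40.7] rad/tan [94.5 31.9] w 85.6 F [-0.6  0.  -0.4]
t 20.8 pos [ 371.1 -385.7  176.2] yaw 97.3 tilt mrad xy [ 92.4 -42.3] rad/tan [94.6 37.3] w 85.5 F [ 0.1 -0.1  0.1]
t 20.93 pos [ 369.4 -386.3  177.8] yaw 97.1 tilt mrad xy [ 93.  -43.7] rad/tan [95.8 37. ] w 85.1 F [1.  0.2 0.2]
t 21.05 pos [ 370.3 -387.1  179.5] yaw 97.1 tilt mrad xy [ 95.4 -45.9] rad/tan [99.1 37.2] w 85.2 F [ 0.6  0.6 -0.6]
```

```bash
cat > st2.py <<'E'
from h import *
from workcell import bot
o=bot.get_obs(); z=Ro.from_quat(o["tool_rot"]).as_matrix()[:,2]; q=o["joint_pos"];v=o["joint_vel"]
print(round(o["clock"],2),(o["eef_pos"]*1e3).round(0),"q",(q*1e3).round(0),"v",v.round(2)[1:5],"phi",round(1e3*(q[1]-q[2]+q[3]-np.pi/2),1),"tau",o["tau"][1:4].round(1))
E
python3 st2.py
for i in 1 2 3; do python3 -m crank '[[[0,0,-20,0,0]]]'>/dev/null; python3 st2.py; done; for i in 1 2; do python3 -m crank '[[[0,0,0,0,0]]]'>/dev/null; python3 st2.py;done
for i in 1 2 3; do python3 -m crank '[[[0,0,20,0,0]]]'>/dev/null; python3 st2.py; done; for i in 1 2; do python3 -m crank '[[[0,0,0,0,0]]]'>/dev/null; python3 st2.py;done
```

```text
21.05 [ 370. -387.  180.] q [-832.  239.  -62. 1172.   40.  614.] v [-0.01  0.    0.01 -0.  ] phi -98.4 tau [-37.5  25.2  -0.7]
21.18 [ 369. -386.  199.] q [-833.  226.  -27. 1222.   40.  613.] v [-0.13  0.33  0.4   0.01] phi -96.3 tau [-36.4  24.7  -1.3]
21.3 [ 368. -385.  220.] q [-833.  214.   13. 1272.   40.  612.] v [-0.09  0.31  0.4   0.  ] phi -97.6 tau [-36.4  25.3  -1.2]
21.43 [ 367. -384.  241.] q [-833.  204.   55. 1323.   41.  610.] v [-0.08  0.34  0.41  0.  ] phi -98.8 tau [-36.4  25.5  -1.2]
21.55 [ 369. -385.  244.] q [-832.  203.   60. 1323.   41.  611.] v [ 0.02 -0.03 -0.01  0.  ] phi -104.0 tau [-37.1  26.8  -0.5]
21.68 [ 370. -385.  243.] q [-831.  204.   60. 1323.   41.  611.] v [-0.    0.02  0.    0.  ] phi -103.9 tau [-37.2  26.9  -0.8]
21.8 [ 373. -386.  224.] q [-828.  214.   22. 1272.   41.  613.] v [ 0.11 -0.35 -0.41 -0.  ] phi -107.0 tau [-38.4  27.6  -0. ]
21.93 [ 375. -387.  203.] q [-826.  227.  -16. 1221.   41.  615.] v [ 0.1  -0.29 -0.4  -0.  ] phi -106.2 tau [-38.3  26.9  -0.2]
22.05 [ 377. -388.  182.] q [-824.  242.  -53. 1171.   41.  616.] v [ 0.13 -0.29 -0.4  -0.  ] phi -105.1 tau [-38.5  26.3  -0.2]
22.18 [ 376. -386.  179.] q [-823.  245.  -56. 1170.   41.  616.] v [-0.01  0.03  0.   -0.  ] phi -99.6 tau [-37.4  25.4  -1. ]
22.3 [ 376. -386.  179.] q [-823.  245.  -55. 1171.   41.  616.] v [ 0.01 -0.01 -0.    0.  ] phi -99.3 tau [-37.2  25.1  -0.7]
```

```bash
cat > fk.py <<'E'
import numpy as np,pickle,glob
D=[]
for f in glob.glob("/tmp/w*.pkl")+glob.glob("/tmp/s3.pkl"):
    c,o=pickle.load(open(f,"rb")); D.append((o["joint_pos"],o["eef_pos"],0))
raw="""370 -387 180|-832 239 -62 1172 40
369 -386 199|-833 226 -27 1222 40
368 -385 220|-833 214 13 1272 40
367 -384 241|-833 204 55 1323 41
370 -385 243|-831 204 60 1323 41
377 -388 182|-824 242 -53 1171 41"""
for l in raw.split("\n"):
    a,b=l.split("|"); D.append((np.array([float(x) for x in b.split()])/1e3,np.array([float(x) for x in a.split()])/1e3,1))
A=[];y=[]
for q,p,_ in D:
    r=p[0]*np.cos(q[0])+p[1]*np.sin(q[0]); z=p[2]; a,b,ph=q[1],q[1]-q[2],q[1]-q[2]+q[3]
    s,c=np.sin,np.cos; c5=c(q[4])
    # link rotated by angle t clockwise from vertical/horizontal: vec (u,w)-> r: u c + w s ; z: -u s + w c
    A.append([1,0]+[c(a),s(a),c(b),s(b),c(ph),s(ph)]); y.append(r)
    A.append([0,1]+[-s(a),c(a),-s(b),c(b),-s(ph),c(ph)]); y.append(z)
A=np.array(A);y=np.array(y)
lam=1e-4
x=np.linalg.solve(A.T@A+lam**2*np.eye(8),A.T@y); print(x.round(3),"res mm",(1e3*(A@x-y)).round(1))
E
python3 fk.py
```

```text
[-0.003  0.243  0.     0.493  0.39   0.008  0.437  0.004] res mm [ 0.   0.  -0.   0.1 -0.  -0.2  0.   0.1  0.   0.1 -0.1 -0.2 -0.   0.1
  0.   0.1  0.3 -0.6 -0.6 -0.1  0.1  0.2  0.3  0.3 -0.1  0.5 -0.1 -0.4]
```

```bash
python3 -m crank '[[[0,0,-20,0,0],[0,0,-20,0,0],[0,0,-20,0,0],[0,0,-20,0,0],[0,0,-20,0,0],[0,0,-20,0,0],[0,0,-10,0,0],[0,0,0,0,0],[0,0,0,0,0]]]'>/dev/null; python3 st2.py
for i in 1 2 3; do python3 -m crank '[[[0,0,50,0,0]]]'>/dev/null; python3 st2.py; done; for i in 1 2 3; do python3 -m crank '[[[0,0,0,0,0]]]'>/dev/null; python3 st2.py;done
```

```text
23.43 [ 365. -381.  318.] q [-834.  183.  224. 1504.   42.  606.] v [-0. -0. -0.  0.] phi -108.0 tau [-36.2  27.   -0.8]
23.55 [ 372. -386.  271.] q [-830.  191.  114. 1376.   41.  610.] v [ 0.13 -1.01 -1.05 -0.01] phi -117.1 tau [-39.9  29.7   1.4]
23.68 [ 377. -388.  220.] q [-825.  215.   12. 1250.   41.  614.] v [ 0.19 -0.77 -1.01 -0.  ] phi -117.4 tau [-39.7  28.1   0.8]
23.8 [ 383. -391.  168.] q [-821.  252.  -77. 1125.   41.  618.] v [ 0.3  -0.71 -1.   -0.01] phi -117.6 tau [-40.6  26.6   0.8]
23.93 [ 380. -388.  163.] q [-821.  256.  -84. 1125.   40.  618.] v [-0.05  0.09  0.01  0.  ] phi -105.9 tau [-36.9  24.6  -1.5]
24.05 [ 380. -388.  164.] q [-821.  256.  -81. 1127.   41.  618.] v [ 0.02 -0.03  0.01 -0.  ] phi -107.3 tau [-36.7  24.2  -0.7]
24.18 [ 381. -389.  166.] q [-821.  254.  -78. 1129.   40.  618.] v [-0.01  0.03  0.01  0.  ] phi -110.2 tau [-37.4  24.9  -0.8]
```

```bash
python3 st.py; python3 - <<'E'
from h import *
for n in("scene","top"):
    c=dict(np.load(f"/tmp/{n}0.npz")); R,p=Rt(c)
    v,u=np.mgrid[0:480,0:640]; d=c["depth"]; P=np.stack([(u-c["cx"])/c["fx"]*d,(v-c["cy"])/c["fy"]*d,d],-1)@R.T+p
    m=(d>0)&(P[...,2]>.0)&(P[...,0]<.15)&(abs(P[...,1])<1.2)
    Q=P[m]; print(n,len(Q))
    H,xe,ye=np.histogram2d(Q[:,0],Q[:,1],bins=[np.arange(-1.5,.2,.1),np.arange(-1.2,1.25,.2)]); print(H.astype(int))
E
```

```text
t 24.18 pos [ 380.9 -389.3  166.5] yaw 97.5 tilt mrad xy [104.5 -52.9] rad/tan [110.9  37.7] w 85.3 F [-0.6 -0.9  0.4]
scene 55105
[[   0    0    0    0    0    0    0    0    0    0    0    0]
 [   0    0    0    0    0    0    0    0    0    0    0    0]
 [   0    0    0    0    0    0    0    0    0    0    0    0]
 [   0    0    0    0    0    0    0    0    0    0    0    0]
 [   0    0    0    0    0    0    0    0    0    0    0    0]
 [   0    0    0    0    0    0    0    0    0    0    0    0]
 [   0    0    0    0    0    0    0    0    0    0    0    0]
 [   0    0    0    0    0    0    0    0    0    0    0    0]
 [2746 4555 4416 4322 4182 3863  620 3740 3703 1147 3478 3660]
 [   0    0    0    0    0    0    0    0    0    0    0  682]
 [   0    0    0    0    0    0    0    0    0    0    0  819]
 [   0    0    0    0    0    0    0    0    0    0    0 1035]
 [   0    0    0    0    0    0    0    0    0    0    0 1051]
 [   0    0    0    0    0  117  103    0    0    0    0  671]
 [   0    0    0    0    0  507 4026    0    0    0    0  244]
 [   0    0    0    0   
[... 358 characters left out ...]
    0]
 [   0    0    0    0    0    0    0    0    0    0    0    0]
 [   0    0    0    0    0    0    0    0    0    0    0    0]
 [   0    0    0    0    0    0    0    0    0    0    0    0]
 [   0    0    0    0    0    0    0    0    0    0    0    0]
 [   0    0    0    0    0    0    0    0    0    0    0    0]
 [   0    0    0    0    0    0    0    0    0    0    0    0]
 [   0    0    0    0    0    0    0    0    0    0    0    0]
 [   0    0    0    0    0    0    0    0    0    0    0    0]
 [   0    0    0    0    0  344  253    0    0    0    0    0]
 [   0    0    0    0    0 1096 4579   44    0    0    0    0]
 [   0    0    0    0    0 1407 5079 1355    0    0    0    0]]
```

```bash
python3 -m crank '[[[0,0,-40,0,0],[28,-21,-40,0,0],[28,-21,-40,0,0],[28,-21,-30,0,0],[28,-21,0,0,0],[28,-21,0,0,0],[0,0,0,0,0]]]'; python3 st.py; python3 st2.py
```

```text
clock: 25.05
eef_pos: [0.2435, -0.2583, 0.3152]
tool_rot: [0.656, 0.751, 0.012, 0.074]
ft_force: [0.1, -0.4, 0.1]
grip_width: 0.0857
t 25.05 pos [ 243.5 -258.3  315.2] yaw 97.3 tilt mrad xy [126.7 -78.4] rad/tan [143.9  38.4] w 85.7 F [ 0.1 -0.4  0.1]
25.05 [ 243. -258.  315.] q [-857. -200. -167. 1461.   44.  584.] v [ 0.01  0.05 -0.03 -0.  ] phi -142.8 tau [-17.6  26.1  -0.6]
```

```bash
python3 -m crank '[[[40,44,0,-10,0],[40,44,0,-10,0],[40,44,0,-10,0],[40,44,0,-10,0],[40,44,0,-10,0],[40,44,0,-10,0],[40,44,0,-10,0],[40,44,0,-10,0]]]'; python3 st.py; python3 st2.py
```

```text
clock: 26.05
eef_pos: [0.295, 0.1849, 0.2952]
tool_rot: [0.009, 0.996, -0.04, 0.081]
ft_force: [1.6, 0.2, 0.4]
grip_width: 0.0853
t 26.05 pos [295.  184.9 295.2] yaw 179.3 tilt mrad xy [161.1 -81.6] rad/tan [  93.2 -154.7] w 85.3 F [1.6 0.2 0.4]
26.05 [295. 185. 295.] q [ 721. -157. -187. 1472. -168.  733.] v [ 0.15 -0.04  0.02 -0.12] phi -68.2 tau [-20.8  25.9   0. ]
```

```bash
python3 -m crank '[[[40,44,-8,-10,0],[40,44,-8,-10,0],[40,44,-8,-10,0],[40,44,-8,-10,0],[40,44,-8,-10,0],[40,44,-8,-10,0],[40,44,-8,-10,0],[40,44,-8,-10,0],[40,44,-8,-10,0],[40,44,-8,-10,0]]]'; python3 st.py; python3 st2.py
```

```text
clock: 27.3
eef_pos: [-0.2495, 0.2277, 0.2944]
tool_rot: [0.776, -0.626, 0.077, -0.031]
ft_force: [0.4, 1.1, 0.7]
grip_width: 0.0854
t 27.3 pos [-249.5  227.7  294.4] yaw -78.1 tilt mrad xy [157.8 -47.3] rad/tan [-148.5  -71.4] w 85.4 F [0.4 1.1 0.7]
27.3 [-249.  228.  294.] q [2463.   25.  -23. 1677.  -62.  684.] v [0.08 0.17 0.15 0.19] phi 153.5 tau [-27.8  23.8   1.4]
```

```bash
python3 -m crank '[[[0,0,0,0,0],[0,0,50,0,0],[0,0,0,0,0],[0,0,50,0,0],[0,0,0,0,0]]]' >/dev/null; python3 st.py;  python3 -m crank '[[[0,0,-50,0,0],[0,0,0,0,0],[0,0,-50,0,0],[0,0,0,0,0]]]'>/dev/null; python3 st.py; python3 st2.py
```

```text
t 27.93 pos [-240.   226.3  199.5] yaw -77.8 tilt mrad xy [149.4 -38.1] rad/tan [-134.9  -74.8] w 85.4 F [0.2 0.4 0.2]
t 28.43 pos [-260.7  238.2  314. ] yaw -78.2 tilt mrad xy [130.5 -22.9] rad/tan [-111.7  -71.1] w 85.3 F [-0.3 -0.6 -0.1]
28.43 [-261.  238.  314.] q [2462.   23.   31. 1695.  -64.  686.] v [ 0.03 -0.1  -0.02 -0.  ] phi 116.4 tau [-26.5  25.4   1.3]
```

```bash
python3 -m crank '[[[35,40,0,-10,0],[0,0,0,0,0],[0,0,60,0,0],[0,0,0,0,0],[0,0,60,0,0],[0,0,0,0,0],[0,0,-60,0,0],[0,0,0,0,0],[0,0,-60,0,0],[0,0,0,0,0]]]' >/dev/null; python3 st.py; python3 st2.py; python3 -m crank '[[[0,0,60,0,0],[0,0,0,0,0],[0,0,60,0,0],[0,0,0,0,0],[0,0,-60,0,0],[0,0,0,0,0],[0,0,-60,0,0],[0,0,0,0,0]]]' >/dev/null; python3 st.py; python3 st2.py
```

```text
t 29.68 pos [-305.   208.8  334.4] yaw -68.8 tilt mrad xy [88.8  4.9] rad/tan [-70.6 -54.2] w 85.3 F [-0.6 -0.1  0.2]
29.68 [-305.  209.  334.] q [2587.   22.   87. 1709.  -51.  648.] v [ 0.03 -0.09 -0.01 -0.  ] phi 73.1 tau [-26.6  25.4   1. ]
t 30.68 pos [-319.9  220.2  359.6] yaw -69.1 tilt mrad xy [40.2 36.2] rad/tan [-12.6 -52.6] w 85.3 F [ 0.9 -0.8 -0.3]
30.68 [-320.  220.  360.] q [2583.   15.  148. 1719.  -52.  648.] v [ 0.04 -0.06 -0.01  0.  ] phi 14.9 tau [-26.3  25.4   0.5]
```

```bash
python3 -m crank '[[[0,0,60,0,0],[0,0,0,0,0],[0,0,60,0,0],[0,0,0,0,0],[0,0,-60,0,0],[0,0,0,0,0],[0,0,60,0,0],[0,0,0,0,0],[0,0,-40,0,0],[0,0,0,0,0],[0,0,0,0,0]]]' >/dev/null; python3 st.py; python3 st2.py
```

```text
t 32.05 pos [-353.2  245.9  341.8] yaw -69.4 tilt mrad xy [-56.4  98.1] rad/tan [102.3 -48.3] w 85.7 F [-0.7  0.8  0.6]
32.05 [-353.  246.  342.] q [2574.   -6.   75. 1552.  -52.  639.] v [-0.02  0.12  0.03 -0.  ] phi -100.6 tau [-26.6  26.7  -0.7]
```

```bash
python3 -m crank '[[[29,-20,0,0,0],[29,-20,0,0,0],[-30,-52,0,10,0],[-30,-52,0,10,0],[-30,-52,0,10,0],[-30,-52,0,10,0],[-30,-52,0,10,0],[-30,-52,0,10,0],[-30,-52,0,10,0],[-30,-52,0,10,0],[-30,-52,0,10,0],[-30,-52,0,10,0]]]' >/dev/null; python3 st.py; python3 st2.py
```

```text
t 33.55 pos [235.7 269.8 324.5] yaw -171.2 tilt mrad xy [-67.3 145.8] rad/tan [ 65.5 146.6] w 85.7 F [0.9 1.1 0.1]
33.55 [236. 270. 324.] q [ 709. -112.  -72. 1567.  155.  562.] v [ 0.09 -0.06  0.03  0.08] phi -44.3 tau [-22.7  25.9   0.2]
```

```bash
python3 -m crank '[[[-30,-52,0,10,0],[-30,-52,0,10,0],[-30,-52,0,10,0],[-30,-52,0,10,0],[-30,-52,0,10,0],[-30,-52,0,10,0],[-30,-52,0,10,0],[-30,-52,0,10,0],[-30,-52,0,10,0],[-30,-52,0,10,0],[0,0,0,0,0]]]' >/dev/null; python3 st.py; python3 st2.py
```

```text
t 34.92 pos [ 177.4 -269.5  264.5] yaw 84.6 tilt mrad xy [-24.7 133. ] rad/tan [-124.7   52.5] w 85.3 F [ 0.1 -0.1  0.7]
34.92 [ 177. -270.  265.] q [-1037.   -24.  -144.  1579.    46.   624.] v [0.   0.04 0.   0.04] phi 127.5 tau [-23.3  24.4   0.9]
```

```bash
python3 -m crank '[[[-25,-50,0,10,0],[-25,-50,0,10,0],[0,0,0,0,0],[0,0,-50,0,0],[0,0,0,0,0],[0,0,50,0,0],[0,0,0,0,0],[0,0,-50,0,0],[0,0,0,0,0],[0,0,50,0,0],[0,0,0,0,0]]]' >/dev/null; python3 st.py; python3 st2.py
```

```text
t 36.3 pos [  79.8 -309.   275. ] yaw 65.4 tilt mrad xy [-16.4 112.2] rad/tan [-112.7   12.2] w 85.5 F [ 0.4 -0.8 -0.1]
36.3 [  80. -309.  275.] q [-1329.   -45.  -134.  1595.    11.   667.] v [-0.02  0.24  0.03  0.  ] phi 113.1 tau [-22.   22.9   0.3]
```

```bash
for k in 1 2; do python3 -m crank '[[[0,0,-60,0,0],[0,0,0,0,0],[0,0,-60,0,0],[0,0,0,0,0],[0,0,60,0,0],[0,0,0,0,0],[0,0,60,0,0],[0,0,0,0,0]]]' >/dev/null; python3 st.py; python3 st2.py; done
```

```text
t 37.3 pos [  81.8 -308.1  282.5] yaw 65.8 tilt mrad xy [-16.2 112.2] rad/tan [-112.6   13.2] w 85.5 F [-0.2 -0.7  1.7]
37.3 [  82. -308.  282.] q [-1323.   -47.  -117.  1614.    12.   667.] v [-0.04  0.47  0.03  0.  ] phi 113.0 tau [-22.5  21.4   0.3]
t 38.3 pos [  88.1 -331.4  306.9] yaw 66.0 tilt mrad xy [-1.2 53.1] rad/tan [-51.7  12.5] w 85.5 F [-0.3 -1.6  0.8]
38.3 [  88. -331.  307.] q [-1322.   -53.   -54.  1622.    12.   667.] v [-0.04  0.56  0.03  0.  ] phi 51.8 tau [-23.6  22.2  -0.3]
```

```bash
python3 -m crank '[[[0,0,0,0,0],[0,0,0,0,0]]]' >/dev/null; python3 st.py; python3 -m crank '[[[0,0,-60,0,0],[0,0,0,0,0],[0,0,0,0,0],[0,0,60,0,0],[0,0,0,0,0],[0,0,0,0,0]]]' >/dev/null; python3 st.py;python3 st2.py
```

```text
t 38.55 pos [  91.1 -343.2  320.9] yaw 66.0 tilt mrad xy [ 6.2 23.7] rad/tan [-21.3  12.1] w 85.3 F [-0.4 -0.3  0.2]
t 39.3 pos [  93.8 -354.   331.7] yaw 66.0 tilt mrad xy [13.8 -6.2] rad/tan [ 9.5 11.8] w 85.4 F [ 0.8 -0.2  0.3]
39.3 [  94. -354.  332.] q [-1322.   -57.     7.  1625.    12.   667.] v [ 0.01 -0.07  0.01  0.  ] phi -9.4 tau [-21.6  23.8  -0. ]
```

```bash
python3 st.py 423 -377 150
```

```text
t 39.3 pos [  93.8 -354.   331.7] yaw 66.0 tilt mrad xy [13.8 -6.2] rad/tan [ 9.5 11.8] w 85.4 F [ 0.8 -0.2  0.3]
shift [112.7 307.3 186.3]
```

```bash
python3 -m crank '[[[5,14,8,0,0],[10,28,17,0,0],[10,28,17,0,0],[10,28,17,0,0],[10,28,17,0,0],[10,28,17,0,0],[10,28,17,0,0],[10,28,17,0,0],[10,28,17,0,0],[10,28,17,0,0],[10,28,17,0,0],[5,14,8,0,0]]]' >/dev/null; python3 -m crank '[[[2,7,4,0,0],[0,0,0,-10,0],[0,0,0,-10,0],[0,0,0,-9,0],[0,0,0,0,0]]]'>/dev/null; python3 st.py 423 -377 100;python3 st2.py
```

```text
t 41.42 pos [ 489.8 -450.5  237.6] yaw 95.2 tilt mrad xy [ 110.  -136.4] rad/tan [173.3 -25.9] w 85.3 F [-0.6 -0.1 -0.3]
shift [ 98.6 -71.6 118.1]
41.42 [ 490. -451.  238.] q [-729.  417.  329. 1309.  -28.  741.] v [-0.01  0.04  0.01  0.  ] phi -173.9 tau [-47.1  26.8  -1.3]
```

```bash
for i in 1 2 3; do python3 -m crank '[[[0,0,0,0,0]]]'>/dev/null; python3 st2.py;done; for i in 1 2 3; do python3 -m crank '[[[0,0,5,0,0]]]'>/dev/null; python3 st2.py;done; python3 -m crank '[[[0,0,0,0,0]]]'>/dev/null; python3 st2.py
```

```text
41.55 [ 491. -452.  240.] q [-730.  416.  332. 1310.  -28.  743.] v [-0.    0.03  0.01 -0.  ] phi -177.2 tau [-47.4  27.2  -1.3]
41.67 [ 491. -452.  241.] q [-730.  416.  334. 1310.  -28.  744.] v [-0.    0.01  0.01  0.  ] phi -178.8 tau [-47.5  27.3  -1.4]
41.8 [ 491. -452.  241.] q [-730.  416.  335. 1311.  -29.  745.] v [-0.    0.01  0.   -0.  ] phi -179.2 tau [-47.5  27.3  -1.4]
41.92 [ 492. -453.  236.] q [-730.  418.  326. 1299.  -28.  745.] v [ 0.03 -0.08 -0.09 -0.  ] phi -180.1 tau [-47.7  27.4  -1.2]
42.05 [ 492. -454.  231.] q [-731.  421.  316. 1287.  -28.  745.] v [ 0.02 -0.07 -0.09 -0.  ] phi -179.5 tau [-48.   27.5  -1.2]
42.17 [ 493. -454.  225.] q [-731.  424.  307. 1275.  -28.  745.] v [ 0.03 -0.08 -0.1  -0.  ] phi -178.8 tau [-48.   27.3  -1.2]
42.3 [ 492. -454.  224.] q [-731.  425.  306. 1275.  -28.  745.] v [-0.  0.  0. -0.] phi -176.9 tau [-47.8  27.1  -1.4]
```

```bash
python3 st.py 290 -404 280; for r in 1; do python3 -m crank '[[[0,-10,0,0,0]]]'>/dev/null; python3 st2.py;done;  for r in 1 2 3 4; do python3 -m crank '[[[0,-28,0,0,0]]]'>/dev/null; python3 st2.py;done; for r in 1 ; do python3 -m crank '[[[0,-15,0,0,0],[0,-7,0,0,0],[0,-3,0,0,0]]]'>/dev/null; python3 st2.py;done; python3 -m crank '[[[0,0,0,0,0]]]'>/dev/null; python3 st2.py
```

```text
t 42.3 pos [ 492.2 -453.9  223.8] yaw 94.9 tilt mrad xy [ 112.1 -138.5] rad/tan [176.3 -25.9] w 85.5 F [ 0.9 -0.1 -0.6]
shift [  57.8 -189.7  -84.9]
42.42 [ 482. -455.  223.] q [-743.  411.  282. 1264.  -26.  733.] v [-0.12 -0.21 -0.08  0.01] phi -177.2 tau [-46.3  27.5  -1.2]
42.55 [ 455. -458.  220.] q [-778.  374.  218. 1237.  -20.  696.] v [-0.32 -0.53 -0.21  0.04] phi -178.4 tau [-43.7  28.1  -1.1]
42.67 [ 426. -460.  217.] q [-817.  337.  158. 1213.  -13.  657.] v [-0.29 -0.47 -0.2   0.06] phi -179.1 tau [-42.2  27.7  -1. ]
42.8 [ 397. -463.  214.] q [-859.  303.  103. 1191.   -6.  616.] v [-0.27 -0.44 -0.17  0.06] phi -179.8 tau [-40.7  27.5  -1.1]
42.92 [ 368. -466.  211.] q [-904.  271.   52. 1172.    2.  572.] v [-0.25 -0.4  -0.15  0.06] phi -180.4 tau [-39.2  27.3  -1.1]
43.3 [ 340. -469.  210.] q [-949.  242.   10. 1157.   10.  531.] v [-0.02 -0.03 -0.02  0.01] phi -181.5 tau [-38.7  26.5  -1.3]
43.42 [ 341. -469.  210.] q [-949.  243.   10. 1157.   10.  531.] v [ 0.  0. -0.  0.] phi -181.9 tau [-38.8  26.5  -1.3]
```

```bash
python3 -m crank '[[[12,-7,-4,0,0],[24,-14,-8,0,0],[24,-14,-8,0,0],[24,-14,-8,0,0],[24,-14,-8,0,0],[24,-14,-8,0,0],[24,-14,-8,0,0],[24,-14,-8,0,0],[30,10,-4,0,0],[33,25,-4,-5,0],[37,36,-8,-8,0],[40,44,-8,-10,0]]]'>/dev/null; python3 st.py; python3 st2.py
```

```text
t 44.92 pos [ 293.8 -115.4  243. ] yaw 118.7 tilt mrad xy [ 118.9 -142. ] rad/tan [162.6 -88.7] w 84.9 F [ 1.6 -1.5 -0.7]
44.92 [ 294. -115.  243.] q [-262. -291. -420. 1288. -107.  796.] v [ 0.13  0.17  0.19 -0.3 ] phi -153.1 tau [-14.5  25.4  -0.6]
```

```bash
python3 -m crank '[[[37,44,-8,-10,0],[37,44,-8,-10,0],[37,44,-8,-10,0],[37,44,-8,-10,0],[37,44,-8,-10,0],[37,44,-8,-10,0],[37,44,-8,-10,0],[37,44,-8,-10,0],[37,44,-8,-10,0],[37,44,-8,-10,0],[37,44,-8,-10,0],[37,44,-8,-10,0]]]'>/dev/null; python3 st.py; python3 st2.py
```

```text
t 46.42 pos [-57.9 363.4 231.6] yaw -116.7 tilt mrad xy [ 133.  -132.9] rad/tan [-152.2 -110.5] w 85.3 F [-0.4  0.9  0.5]
46.42 [-58. 363. 232.] q [1816.  106. -101. 1527.  -97.  714.] v [0.14 0.17 0.14 0.18] phi 162.8 tau [-31.2  23.1   1.4]
```

```bash
python3 -m crank '[[[40,44,-8,-10,0],[40,44,-8,-10,0],[30,34,-8,-7,0],[12,14,-4,-3,0],[0,0,0,0,0],[0,0,0,0,0]]]'>/dev/null; python3 st.py; python3 st2.py;  python3 -m crank '[[[0,0,-60,0,0],[0,0,0,0,0],[0,0,-60,0,0],[0,0,0,0,0],[0,0,60,0,0],[0,0,0,0,0],[0,0,60,0,0],[0,0,0,0,0]]]'>/dev/null; python3 st.py; python3 st2.py
```

```text
t 47.17 pos [-230.8  278.5  248.9] yaw -85.1 tilt mrad xy [ 133.5 -129.9] rad/tan [-185.2  -19.9] w 85.3 F [0.4 0.2 0. ]
47.17 [-231.  279.  249.] q [2278.  111.  -50. 1596.  -17.  616.] v [-0.01 -0.    0.   -0.  ] phi 186.6 tau [-29.8  24.3   1.4]
t 48.17 pos [-214.   268.   241.7] yaw -86.3 tilt mrad xy [ 160.3 -163.4] rad/tan [-227.7  -23.3] w 85.4 F [-0.5  1.5  0.7]
48.17 [-214.  268.  242.] q [2263.  114.  -76. 1611.  -19.  616.] v [-0.04  0.38  0.02 -0.  ] phi 230.1 tau [-28.8  20.5   1.2]
```

```bash
python3 -m crank '[[[0,0,0,0,0],[0,0,0,0,0]]]'>/dev/null; python3 st2.py;  python3 -m crank '[[[0,0,60,0,0],[0,0,0,0,0],[0,0,0,0,0],[0,0,-60,0,0],[0,0,0,0,0],[0,0,0,0,0]]]'>/dev/null; python3 st2.py;python3 -m crank '[[[0,0,60,0,0],[0,0,0,0,0],[0,0,-60,0,0],[0,0,0,0,0]]]'>/dev/null; python3 st2.py
```

```text
48.42 [-219.  275.  249.] q [2262.  114.  -53. 1616.  -19.  616.] v [-0.01  0.09  0.01 -0.  ] phi 211.8 tau [-29.3  23.1   1.6]
49.17 [-228.  286.  262.] q [2262.  111.  -17. 1623.  -19.  617.] v [-0.02  0.1   0.02 -0.  ] phi 179.7 tau [-30.2  24.5   1.4]
49.67 [-231.  289.  267.] q [ 2.262e+03  1.100e+02 -2.000e+00  1.630e+03 -1.900e+01  6.170e+02] v [ 0.04 -0.09 -0.03 -0.  ] phi 171.1 tau [-30.3  24.5   1.8]
```

```bash
python3 -m crank '[[[0,0,60,0,0],[0,0,0,0,0],[0,0,60,0,0],[0,0,0,0,0],[0,0,-60,0,0],[0,0,0,0,0],[0,0,60,0,0],[0,0,0,0,0],[0,0,-60,0,0],[0,0,0,0,0],[0,0,-60,0,0],[0,0,0,0,0]]]'>/dev/null; python3 st.py; python3 st2.py
```

```text
t 51.17 pos [-250.6  312.4  304.2] yaw -85.8 tilt mrad xy [ 75.8 -61. ] rad/tan [-95.  -20.9] w 85.3 F [-0.6 -0.9  0.4]
51.17 [-251.  312.  304.] q [2263.  102.   96. 1659.  -19.  617.] v [ 0.04 -0.09 -0.   -0.  ] phi 95.5 tau [-30.5  25.3   1.2]
```

```bash
python3 -m crank '[[[0,0,60,0,0],[0,0,0,0,0],[0,0,60,0,0],[0,0,0,0,0],[0,0,-60,0,0],[0,0,0,0,0],[0,0,60,0,0],[0,0,0,0,0],[0,0,-60,0,0],[0,0,0,0,0],[0,0,0,0,0]]]'>/dev/null; python3 st.py; python3 st2.py
```

```text
t 52.55 pos [-268.6  335.6  292.7] yaw -85.7 tilt mrad xy [22.6  3.5] rad/tan [-11.4 -19.9] w 85.3 F [-0.8  0.3  0.4]
52.55 [-269.  336.  293.] q [2261.   88.   55. 1550.  -20.  615.] v [-0.03  0.12  0.04 -0.  ] phi 11.7 tau [-30.6  25.9   0.1]
```

```bash
python3 -m crank '[[[0,0,0,0,0],[0,0,0,0,0]]]'>/dev/null; python3 st.py; python3 st2.py
```

```text
t 52.8 pos [-270.1  337.4  295.7] yaw -85.7 tilt mrad xy [18.8  8.2] rad/tan [ -5.3 -19.7] w 85.4 F [ 0.6  0.6 -0.2]
52.8 [-270.  337.  296.] q [2261.   87.   62. 1551.  -20.  615.] v [ 0.    0.02  0.01 -0.  ] phi 5.6 tau [-30.6  26.2   0. ]
```

```bash
python3 -m crank '[[[-8,-13,0,2,0],[-15,-26,0,4,0],[-22,-39,0,6,0],[-30,-52,0,8,0],[-30,-52,0,8,0],[-30,-52,0,8,0],[-30,-52,0,8,0],[-30,-52,0,8,0],[-30,-52,0,8,0],[-30,-52,0,8,0],[-30,-52,0,8,0],[-30,-52,0,8,0]]]'>/dev/null; python3 st.py; python3 st2.py
```

```text
t 54.3 pos [322.1 279.9 301.3] yaw -173.1 tilt mrad xy [21.7 -5.8] rad/tan [ 12.5 -18.6] w 85.4 F [ 1.3  0.6 -0.4]
54.3 [322. 280. 301.] q [ 730.   61.   47. 1545.  -19.  609.] v [-0.01 -0.   -0.    0.01] phi -12.3 tau [-30.5  25.5   0.4]
```

```bash
python3 -m crank '[[[-30,-52,5,8,0],[-30,-52,5,8,0],[-30,-52,5,8,0],[-30,-52,5,8,0],[-30,-52,5,8,0],[-30,-52,5,8,0],[-30,-52,5,8,0],[-30,-52,5,8,0],[-22,-39,0,6,0],[-11,-19,0,4,0],[-5,-9,0,2,0]]]'>/dev/null; python3 st.py 423 -377 150; python3 st2.py
```

```text
t 55.67 pos [ 334.4 -257.   258.2] yaw 106.6 tilt mrad xy [ 8.7 -7.8] rad/tan [11.6 -0.9] w 85.2 F [-0.5  0.1 -0.4]
shift [-139.3   49.8  109.9]
55.67 [ 334. -257.  258.] q [-6.550e+02  5.500e+01 -6.900e+01  1.435e+03 -1.000e+00  6.260e+02] v [-0.01 -0.02 -0.    0.  ] phi -11.6 tau [-28.6  25.9  -0.1]
```

```bash
python3 -m crank '[[[-10,4,8,0,0],[-20,7,15,3,0],[-20,7,15,3,0],[-20,7,15,4,0],[-20,7,15,0,0],[-20,7,15,0,0],[-16,6,12,0,0],[-8,3,6,0,0],[-3,1,3,0,0],[0,0,0,0,0]]]'>/dev/null; python3 st.py 423 -377 -31; python3 st2.py; python3 - <<'E'
from h import *
c,o=snap("wrist","w8")
E
```

```text
t 56.92 pos [ 417.4 -382.4  145.7] yaw 97.3 tilt mrad xy [ 7.  -2.2] rad/tan [6.6 3.1] w 85.5 F [ 0.5  0.2 -0.7]
shift [  5.1   5.  176.7]
56.92 [ 417. -382.  146.] q [-743.  394.   73. 1243.    3.  701.] v [-0.  0.  0.  0.] phi -6.6 tau [-43.4  24.7  -0.2]
```

View pics/w8.png

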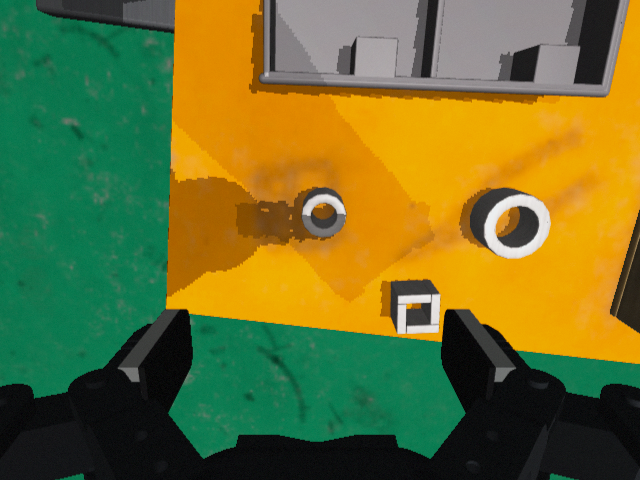

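```bash
python3 - <<'E'
from h import *
c7,o7=load("w7");c,o=load("w8")
e,a=ring(c,(324,214),35,100,100); print(e,a,plane(c,e[0],.029,o))
e,a=ring(c,(515,225),55); e7,a7=ring(c7,(526,258),55); print(e,e7,tri([ray(c,e[0],o),ray(c7,e7[0],o7)]),plane(c,e[0],.03,o))
E
python3 -m crank '[[[2,2,8,0,0],[2,2,16,0,0],[1,1,20,0,0],[0,0,20,0,0],[0,0,20,0,0],[0,0,20,0,0],[0,0,20,0,0],[0,0,16,0,0],[0,0,10,0,0],[0,0,5,0,0],[0,0,2,0,0],[0,0,0,0,0]]]'>/dev/null; python3 st.py 423 -377 -31
```

```text
((323.5521545410156, 214.84893798828125), (43.30583953857422, 43.78052520751953), 80.56396484375) 1436.0 [ 0.42299827 -0.37642262  0.029     ]
((516.7678833007812, 225.88185119628906), (60.354583740234375, 69.45982360839844), 51.786293029785156) ((526.627197265625, 259.0927429199219), (66.36603546142578, 77.51388549804688), 53.305076599121094) (array([ 0.55941144, -0.36731621,  0.029255  ]), [np.float64(0.03835682454026938), np.float64(0.03835682454031319)]) [ 0.55905267 -0.36715134  0.03      ]
t 58.48 pos [ 425.4 -375.2  -11.7] yaw 97.4 tilt mrad xy [15.5 -8.1] rad/tan [17.   4.2] w 85.5 F [0.4 0.2 0.1]
shift [-1.3 -2.9 19.3]
```

```bash
python3 -m crank '[[[-1,-2,8,0,0],[0,0,7,0,0],[0,0,3,0,0],[0,0,1,0,0],[0,0,0,0,255],[0,0,0,0,255],[0,0,0,0,255],[0,0,0,0,255]]]'>/dev/null; python3 st.py 423 -377 -31
```

```text
t 59.48 pos [ 420.9 -378.5  -29.5] yaw 97.3 tilt mrad xy [ 10.  -12.6] rad/tan [15.9 -2.7] w 30.1 F [ 0.4 -0.3  0.5]
shift [1.2 2.3 1.5]
```

```bash
python3 -m crank '[[[0,0,-8,0,255],[0,0,-16,0,255],[0,0,-20,0,255],[0,0,-20,0,255],[0,0,-16,0,255],[0,0,-8,0,255],[0,0,-4,0,255],[0,0,0,0,255]]]'>/dev/null; python3 - <<'E'
from h import *
print([T2((.4692,-.2088),5.2,p) for p in[(.054,-.03),(-.054,0)]])
E
python3 st.py 525.7 -233.8 70
```

```text
[array([ 0.52569673, -0.23378237]), array([ 0.41542224, -0.21369416])]
t 60.48 pos [ 421.7 -377.2   69.8] yaw 97.4 tilt mrad xy [ 13.8 -13.8] rad/tan [19.5 -1.1] w 30.0 F [ 0.5  0.2 -0.9]
shift [128.9 121.6  -0.7]
```

```bash
python3 -m crank '[[[10,10,0,0,255],[20,19,0,0,255],[26,24,0,0,255],[26,24,0,0,255],[22,20,0,0,255],[13,12,0,0,255],[7,6,0,0,255],[3,3,0,0,255],[0,0,0,0,255]]]'>/dev/null; python3 st.py 525.7 -233.8 -2; python3 - <<'E'
from h import *
c,o=snap("wrist","w9")
E
```

```text
t 61.6 pos [ 524.2 -226.8   63.9] yaw 97.4 tilt mrad xy [ 5.8 -8. ] rad/tan [ 8.5 -5.1] w 29.6 F [-0.5  0.4 -1.8]
shift [-6.5  0.3 66. ]
```

View pics/w9.png

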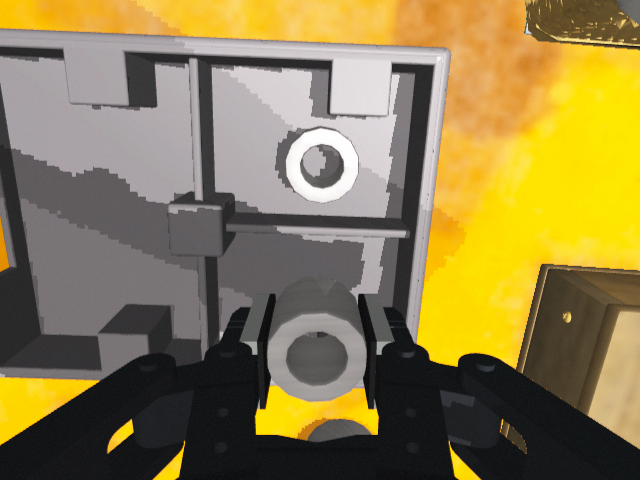

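```bash
python3 -m crank '[[[-4,0,10,1,255],[-3,0,15,1,255],[0,0,15,0,255],[0,0,10,0,255],[0,0,6,0,255],[0,0,3,0,255],[0,0,0,0,255]]]'>/dev/null; python3 st.py 525.7 -233.8 -3.5
```

```text
t 62.52 pos [ 5.231e+02 -2.365e+02 -5.000e-01] yaw 95.0 tilt mrad xy [ 3.1 -7.3] rad/tan [ 5.8 -5.3] w 29.9 F [-0.5  0.6 -0.2]
shift [2.5 2.8 3. ]
```

```bash
python3 -m crank '[[[2,2,2,0,255],[0,0,1,0,255],[0,0,0,0,135],[0,0,0,0,135],[0,0,0,0,135],[0,0,-8,0,135],[0,0,-16,0,135],[0,0,-20,0,135],[0,0,-24,0,135],[0,0,-20,0,0],[0,0,-10,0,0],[0,0,-5,0,0]]]'>/dev/null; python3 st.py 559 -367.2 115; python3 - <<'E'
from h import *
c,o=snap("wrist","w10")
E
```

```text
t 64.03 pos [ 527.1 -234.3  110.5] yaw 95.0 tilt mrad xy [ 11.3 -10.9] rad/tan [14.7 -5.4] w 85.5 F [ 0.   0.3 -0.3]
shift [-135.2   20.2   -2.7]
```

View pics/w10.png

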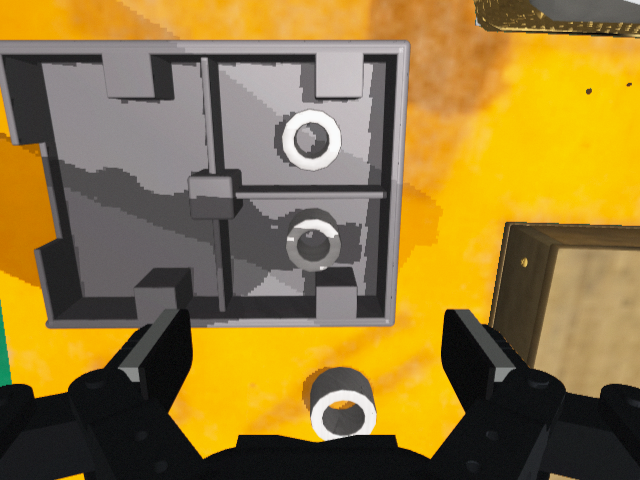

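```bash
python3 - <<'E'
from h import *
c7,o7=load("w7");c8,o8=load("w8");c,o=load("w10")
rs=[]
for cc,oo,uv in[(c7,o7,(526,258)),(c8,o8,(515,225)),(c,o,(344,412))]:
    e,a=ring(cc,uv,50,170,40); rs.append(ray(cc,e[0],oo)); print(e,a,plane(cc,e[0],.03,oo))
X,r=tri(rs); print(X,r)
d=np.array([X[0],X[1]])-o["eef_pos"][:2]; w=np.array([.5,1,1.3,1.4,1.4,1.3,1,.7,.4]);w/=w.sum(); y=np.radians(yaw(o))
for k in w:
    v=d*k*1e3; print(round(v@[np.cos(y),np.sin(y)],0),round(v@[np.sin(y),-np.cos(y)],0)); y+=np.radians(10)
E
```

```text
((526.602783203125, 259.0589599609375), (65.79517364501953, 77.18558502197266), 53.633975982666016) 3883.0 [ 0.55891092 -0.36711225  0.03      ]
((516.7053833007812, 225.81776428222656), (59.867801666259766, 69.20500946044922), 52.95296096801758) 3145.5 [ 0.55899679 -0.36711141  0.03      ]
((343.25140380859375, 416.99224853515625), (54.16843032836914, 65.20928192138672), 84.97456359863281) 1217.0 [ 0.55923116 -0.36698702  0.03      ]
[ 0.55922469 -0.36723325  0.02959767] [np.float64(0.06285260358149417), np.float64(0.04524221739834061), np.float64(0.08925131529193643)]
-8.0 1.0
-15.0 -0.0
-19.0 -4.0
-20.0 -8.0
-18.0 -11.0
-15.0 -13.0
-9.0 -12.0
-5.0 -9.0
-2.0 -6.0
```

```bash
python3 -m crank '[[[-8,1,0,-10,0],[-15,0,0,-10,0],[-19,-4,0,-10,0],[-20,-8,0,-10,0],[-18,-11,0,-10,0],[-15,-13,0,-10,0],[-9,-12,0,-10,0],[-5,-9,0,-10,0],[-2,-6,0,-10,0],[0,0,0,0,0]]]'>/dev/null; python3 st.py 559.1 -367.2 -31
```

```text
t 65.33 pos [ 557.9 -367.5  102.4] yaw -172.1 tilt mrad xy [-3.2 -2. ] rad/tan [-1.6 -3.5] w 85.7 F [0.3 0.2 0.6]
shift [ -1.7   0.4 133.4]
```

```bash
python3 -m crank '[[[-1,0,10,0,0],[-1,0,18,0,0],[0,0,22,0,0],[0,0,22,0,0],[0,0,20,0,0],[0,0,14,0,0],[0,0,9,0,0],[0,0,4,0,0],[0,0,1,0,0],[0,0,0,0,0]]]'>/dev/null; python3 st.py 559.1 -367.2 -32
```

```text
t 66.58 pos [ 558.1 -363.3  -25.5] yaw -172.7 tilt mrad xy [-6.6  0.9] rad/tan [-6.  -2.9] w 85.5 F [0.3 0.4 1.3]
shift [-0.5 -4.   6.4]
```

```bash
python3 -m crank '[[[0,-3,4,0,0],[0,-1,2,0,0],[0,0,0,0,255],[0,0,0,0,255],[0,0,0,0,255],[0,0,0,0,255]]]'>/dev/null; python3 st.py; python3 -m crank '[[[0,0,-8,0,255],[0,0,-16,0,255],[0,0,-22,0,255],[0,0,-22,0,255],[0,0,-18,0,255],[0,0,-10,0,255],[0,0,-5,0,255],[0,0,0,0,255]]]'>/dev/null; python3 st.py 415.4 -213.7 70
```

```text
t 67.33 pos [ 559.9 -368.6  -29.9] yaw -172.8 tilt mrad xy [-3.4 -1.2] rad/tan [-2.2 -2.9] w 46.7 F [-0.1 -0.4 -0.5]
t 68.33 pos [ 559.8 -368.1   77.7] yaw -172.7 tilt mrad xy [-4.  -0.9] rad/tan [-2.8 -3. ] w 46.8 F [ 0.2 -0.2 -1.7]
shift [123.7 171.4   8.2]
```

```bash
python3 -m crank '[[[6,9,0,0,255],[12,17,0,1,255],[17,24,0,1,255],[19,27,0,0,255],[19,27,0,0,255],[17,24,0,0,255],[15,20,0,0,255],[10,13,0,0,255],[5,7,0,0,255],[2,2,0,0,255],[0,0,0,0,255]]]'>/dev/null; python3 st.py 415.4 -213.7 -4; python3 - <<'E'
from h import *
c,o=snap("wrist","w11")
E
```

```text
t 69.7 pos [ 412.1 -203.7   70.7] yaw -174.8 tilt mrad xy [-16.3   5.9] rad/tan [-17.3  -1.9] w 47.2 F [ 0.4 -0.2 -1.2]
shift [ -3.5 -10.8  74.5]
```

View pics/w11.png

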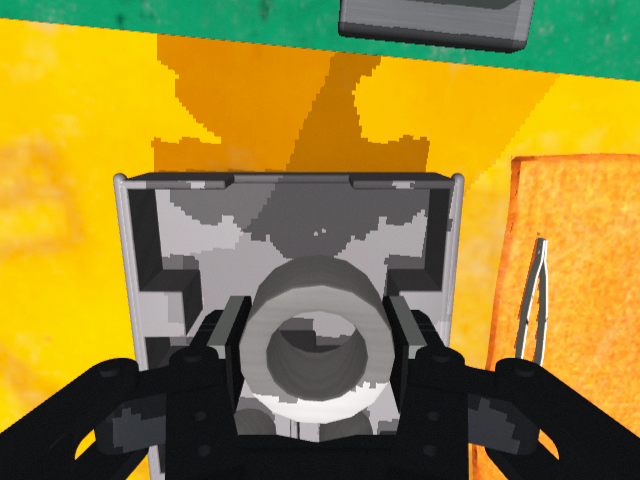

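```bash
python3 -m crank '[[[-2,-5,10,0,255],[-2,-4,18,0,255],[0,-2,18,0,255],[0,0,12,0,255],[0,0,7,0,255],[0,0,3,0,255],[0,0,0,0,255]]]'>/dev/null; python3 st.py 415.4 -213.7 -4
```

```text
t 70.62 pos [ 419.1 -217.4   -1.6] yaw -174.9 tilt mrad xy [-14.    4.3] rad/tan [-14.4  -2.6] w 46.4 F [ 0.   0.7 -1.4]
shift [3.3 4.  2.5]
```

```bash
python3 -m crank '[[[3,4,2,0,255],[0,0,1,0,255],[0,0,0,0,80],[0,0,0,0,80],[0,0,0,0,80],[0,0,-8,0,80],[0,0,-16,0,80],[0,0,-24,0,80],[-5,0,-28,0,0],[-5,0,-28,0,0],[0,0,-20,0,0],[0,0,-8,0,0]]]'>/dev/null; python3 st.py 461 211 150; python3 - <<'E'
from h import *
c,o=snap("wrist","w12")
E
```

```text
t 72.12 pos [ 428.9 -213.7  136.1] yaw -174.9 tilt mrad xy [-8.8  1.7] rad/tan [-8.7 -2.4] w 85.6 F [-0.  -0.4 -0.4]
shift [-69.3 420.2 -13.4]
```

View pics/w12.png

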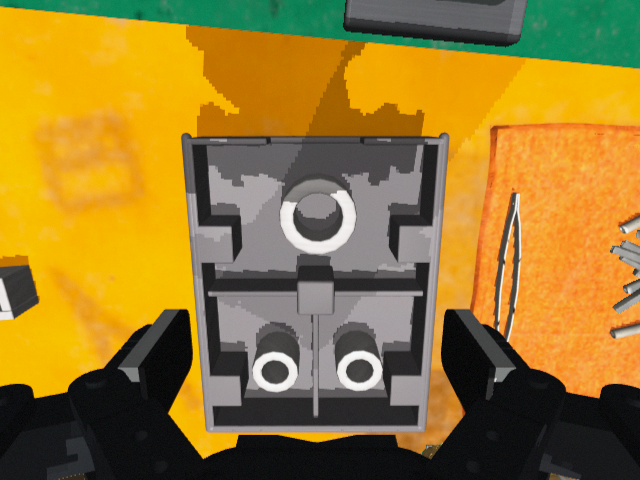

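```bash
python3 -m crank '[[[-2,12,-2,0,0],[-4,24,-2,0,0],[-6,36,-2,0,0],[-8,46,-2,0,0],[-8,48,-2,0,0],[-8,48,-2,0,0],[-8,48,0,0,0],[-8,48,0,0,0],[-7,42,0,0,0],[-5,32,0,0,0],[-3,20,0,0,0],[-2,10,0,0,0]]]'>/dev/null; python3 -m crank '[[[0,4,0,0,0],[0,0,0,0,0]]]'>/dev/null; python3 st.py 461 211 150;python3 - <<'E'
from h import *
c,o=snap("wrist","w13")
E
```

```text
t 73.92 pos [449.8 227.3 138.2] yaw -174.8 tilt mrad xy [-31.    0.3] rad/tan [-27.6  14.2] w 85.5 F [-0.   0.5  0.2]
shift [ -9.3 -17.2 -12.2]
```

View pics/w13.png

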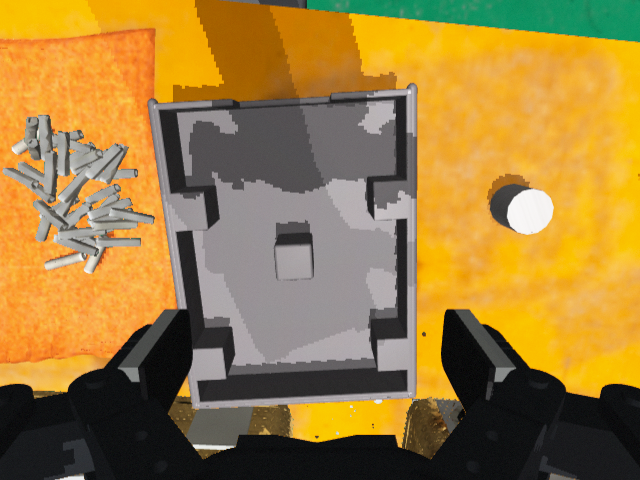

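```bash
python3 - <<'E'
from h import *
for t,(x0,y0,x1,y1) in dict(w13=(130,70,450,420),w12=(160,115,480,445)).items():
    c,o=load(t); a=c["img"]
    cr=[a[y:y+40,x:x+40] for x,y in ({"w13":[(135,85),(395,70),(178,380),(392,375),(274,242)],"w12":[(167,118),(425,118),(190,405),(412,405),(296,275)]}[t])]
    cv2.imwrite(f"pics/{t}z.png",np.hstack([cv2.resize(k,(160,160),interpolation=0) for k in cr]))
E
```

```text
(no output)
```

View pics/w13z.png

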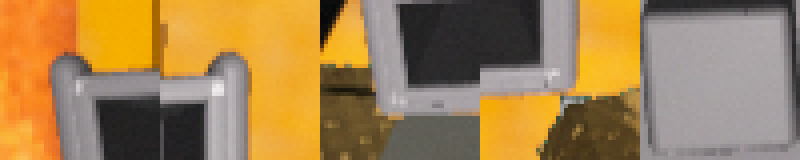

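View pics/w12z.png

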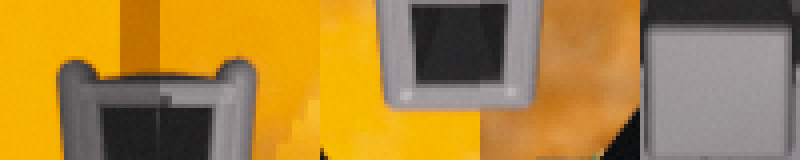

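```bash
python3 - <<'E'
from h import *
S={"w13":[(154.5,106.5),(409.3,91.5),(197.3,405),(410,394.5),(294.3,262)],"w12":[(188,140),(442.5,140),(211.3,428.8),(420,428),(315.8,297.5)]}
for t,p in S.items():
    c,o=load(t); Q=[plane(c,u,.058,o)[:2] for u in p]
    nl,nr,fl,fr,po=Q   # image left = world -? 
    ang=lambda d:np.degrees(np.arctan2(d[1],d[0]))
    print(t,"len",np.linalg.norm(fl-nl),np.linalg.norm(fr-nr),"wid",np.linalg.norm(nl-nr),np.linalg.norm(fl-fr),"yaw L",ang(fl-nl),ang(fr-nr),"W",ang(nr-nl)-90,ang(fr-fl)-90,"ctr",np.mean(Q[:4],0),"post",po)
c,o=load("w13"); 
E
python3 st.py
```

```text
w13 len 0.19681500531172377 0.19701864759505666 wid 0.1461680188659195 0.14647449777166174 yaw L 8.30783353374636 8.396969198881484 W 8.354731695831518 8.275068971950532 ctr [0.46649893 0.21474501] post [0.46569722 0.21524992]
w12 len 0.19785390692089055 0.19739934151055633 wid 0.14706608945036556 0.14684187941619653 yaw L 5.115142302426773 5.0500200276614775 W 5.045879402803237 5.223188952454123 ctr [ 0.46920516 -0.21026678] post [ 0.46860464 -0.21013578]
t 73.97 pos [449.9 227.1 138.2] yaw -174.9 tilt mrad xy [-31.    0.4] rad/tan [-27.5  14.3] w 85.5 F [-0.7  0.8  0. ]
```

```bash
python3 -m crank '[[[-4,-3,10,-2,0],[-6,-4,18,-1,0],[-6,-4,22,0,0],[0,-2,22,0,0],[0,0,18,0,0],[0,0,12,0,0],[0,0,8,0,0],[0,0,4,0,0],[0,0,0,0,0]]]'>/dev/null; python3 st.py 466.3 215 -2
```

```text
t 75.1 pos [466.9 210.2  22.8] yaw -172.4 tilt mrad xy [-26.4   1.4] rad/tan [-23.5  12.1] w 85.5 F [-0.7  0.6 -0.3]
shift [-0.6  4.7 24.8]
```

```bash
python3 -m crank '[[[0,3,9,-1,0],[0,2,9,0,0],[0,0,4,0,0],[0,0,1,0,0],[0,0,0,0,255],[0,0,0,0,255],[0,0,0,0,255],[0,0,0,0,255],[0,0,0,0,255]]]'>/dev/null; python3 st.py 466.3 215 -2
```

```text
t 76.22 pos [ 4.668e+02  2.161e+02 -3.000e-01] yaw -171.3 tilt mrad xy [-23.4   2. ] rad/tan [-20.4  11.7] w 23.3 F [ 0.3 -1.1 -1. ]
shift [ 0.7 -1.   1.8]
```

```bash
python3 -m crank '[[[0,0,-8,0,255],[0,0,-16,0,255],[0,0,-22,0,255],[0,0,-22,0,255],[0,0,-18,0,255],[0,0,-10,0,255],[0,0,-5,0,255],[0,0,0,0,255]]]'>/dev/null; python3 st.py; cat > plan.py <<'E'
from h import *
from workcell import bot
import sys
def plan(target,w,turns):
    o=bot.get_obs(); y=np.radians(yaw(o)); d=np.array(target)-o["eef_pos"][:2]*1e3; w=np.array(w,float);w/=w.sum()
    for k,t in zip(w,turns):
        v=d*k; print([int(round(v@[np.cos(y),np.sin(y)])),int(round(v@[np.sin(y),-np.cos(y)])),0,t,255]); y-=np.radians(t)
E
python3 - <<'E'
from plan import *
plan((405,20),[.3,.6,.9,1,1,1,1,1,1,1],[0,0,6,10,10,10,10,10,10,10])
E
```

```text
t 77.22 pos [465.1 214.6 101.3] yaw -171.3 tilt mrad xy [-33.5  -0.9] rad/tan [-30.8  13.2] w 23.3 F [ 0.7 -0.5 -3.4]
[3, -6, 0, 0, 255]
[6, -12, 0, 0, 255]
[9, -19, 0, 6, 255]
[8, -22, 0, 10, 255]
[4, -23, 0, 10, 255]
[0, -23, 0, 10, 255]
[-4, -23, 0, 10, 255]
[-8, -22, 0, 10, 255]
[-12, -20, 0, 10, 255]
[-15, -18, 0, 10, 255]
```

```bash
python3 -m crank '[[[3,-6,0,0,255],[6,-12,0,0,255],[9,-19,0,6,255],[8,-22,0,10,255],[4,-23,0,10,255],[0,-23,0,10,255],[-4,-23,0,10,255],[-8,-22,0,10,255],[-12,-20,0,10,255],[-15,-18,0,10,255]]]'>/dev/null; python3 st.py; python3 - <<'E'
from plan import *
plan((440,-190),[1,1,1,1,1,1,1,1,.8,.5,.3,.15],[10,10,10,10,10,10,10,10,10,8,2,0])
E
```

```text
t 78.47 pos [391.7   7.8 100.1] yaw 110.1 tilt mrad xy [-43.7  -6.3] rad/tan [-43.8  -5.5] w 23.1 F [ 0.8  0.  -3.5]
[-21, -2, 0, 10, 255]
[-21, 1, 0, 10, 255]
[-20, 5, 0, 10, 255]
[-19, 8, 0, 10, 255]
[-17, 12, 0, 10, 255]
[-15, 14, 0, 10, 255]
[-12, 17, 0, 10, 255]
[-9, 19, 0, 10, 255]
[-5, 16, 0, 10, 255]
[-1, 10, 0, 8, 255]
[0, 6, 0, 2, 255]
[0, 3, 0, 0, 255]
```

```bash
python3 -m crank '[[[-21,-2,0,10,255],[-21,1,0,10,255],[-20,5,0,10,255],[-19,8,0,10,255],[-17,12,0,10,255],[-15,14,0,10,255],[-12,17,0,10,255],[-9,19,0,10,255],[-5,16,0,10,255],[-1,10,0,8,255],[0,6,0,3,255],[0,3,0,1,255]]]'>/dev/null; python3 st.py 468.3 -210.2 75;python3 - <<'E'
from h import *
c,o=snap("wrist","w14"); snap("scene","s14")
E
```

```text
t 79.97 pos [ 420.2 -202.6   95.6] yaw 4.0 tilt mrad xy [-55.4  -4.2] rad/tan [-48.1 -27.9] w 23.2 F [-0.5 -0.4 -3.6]
shift [48.6 10.9 18. ]
```

View pics/w14.png

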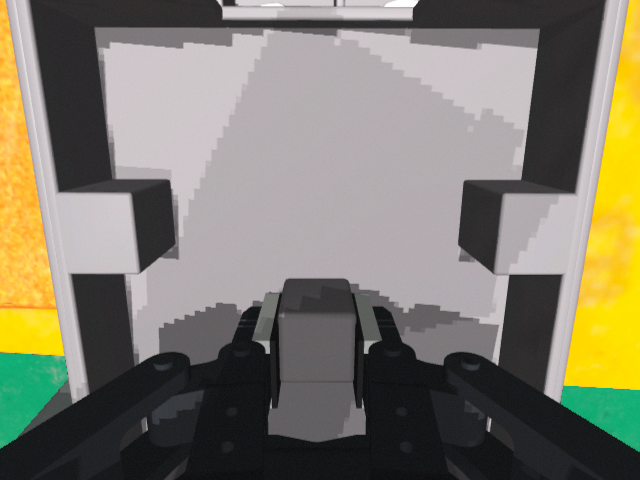

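View pics/s14.png

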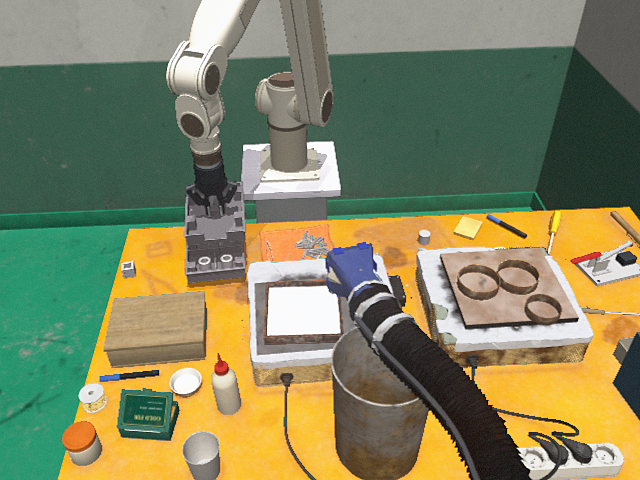

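```bash
cat > trayp.py <<'E'
from h import *
import sys
c,o=load(sys.argv[1])
R,p=Rt(c,o); v,u=np.mgrid[100:250,210:440]; d=c["depth"][100:250,210:440]
P=(np.stack([(u-c["cx"])/c["fx"]*d,(v-c["cy"])/c["fy"]*d,d],-1)@R.T+p).reshape(-1,3)
A=np.c_[P[:,:2],np.ones(len(P))]; k,_,_,_=np.linalg.lstsq(A,P[:,2],rcond=None); print("floor slope mrad x,y",(k[:2]*1e3).round(1),"floor z at (x,y) centre",k@[o["eef_pos"][0],o["eef_pos"][1],1])
E
python3 trayp.py w14; python3 - <<'E'
from h import *
c,o=load("w14"); cv2.imwrite("pics/w14z.png",cv2.resize(c["img"][270:400,250:385],(623,600),interpolation=0))
E
```

```text
floor slope mrad x,y [-10.3   3.8] floor z at (x,y) centre 0.1191509137286793
```

View pics/w14z.png

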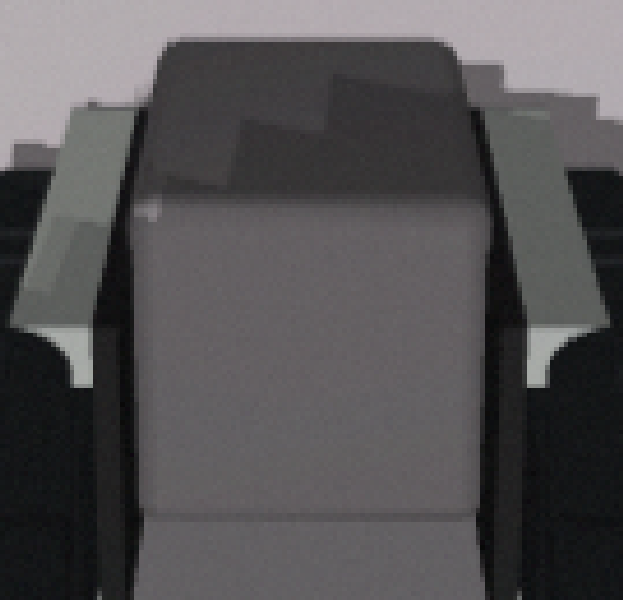

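```bash
python3 - <<'E'
from h import *
c,o=load("w14"); k=623/135
for uv in [(135,200),(490,200),(480,515),(145,515)]:
    P=plane(c,(250+uv[0]/k,270+uv[1]/k),.151,o); print(P, toolshift(o,P).round(1))
# side rims: points on inner top edges of left/right walls
for a,b in [((38,10),(88,400)),((602,10),(552,400))]:
    A,B=[plane(c,u,.151,o) for u in(a,b)]; d=A-B; print("rim yaw",np.degrees(np.arctan2(d[1],d[0])))
A,B=[plane(c,u,.119,o) for u in((96,28),(540,28))]; d=A-B; print("end wall yaw",np.degrees(np.arctan2(d[1],d[0]))-90)
print(yaw(o))
E
```

```text
[ 0.43661398 -0.18994381  0.151     ] [ 14.2 -11.5 -56.2]
[ 0.43820546 -0.21300348  0.151     ] [ 14.2  11.6 -56.2]
[ 0.41369967 -0.21477423  0.151     ] [-10.4  11.7 -54.9]
[ 0.41210781 -0.19163335  0.151     ] [-10.3 -11.5 -54.9]
rim yaw -0.13303215620194103
rim yaw 8.416352902886823
end wall yaw 3.9885308108361386
3.9831868166262034
```

```bash
python3 -m crank '[[[7,2,0,0,255],[12,3,0,-1,255],[12,3,0,0,255],[8,2,0,0,255],[4,1,0,0,255],[0,0,0,0,255]]]'>/dev/null; python3 st.py 464 -210.5 60;python3 - <<'E'
from h import *
c,o=snap("wrist","w15")
E
python3 trayp.py w15
```

```text
t 80.83 pos [ 468.  -209.5   92.8] yaw 5.3 tilt mrad xy [-54.9  -4.1] rad/tan [-48.5 -26.2] w 23.4 F [-0.2  0.2 -4.2]
shift [-2.2  0.7 32.9]
floor slope mrad x,y [-15.2   4.1] floor z at (x,y) centre 0.1165033914906533
```

View pics/w15.png

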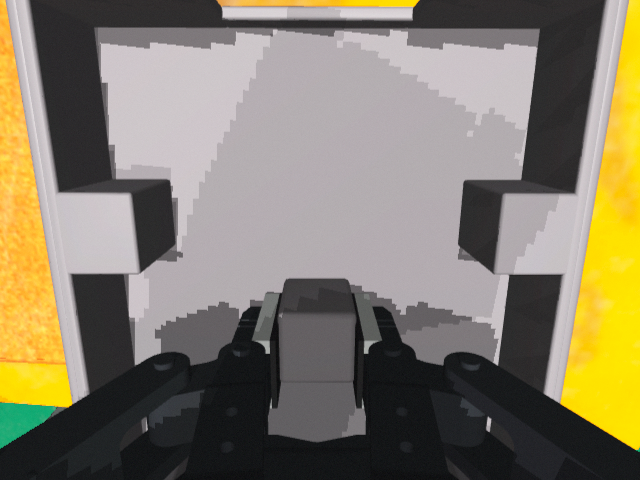

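```bash
python3 -m crank '[[[-1,0,5,0,255],[-1,1,8,0,255],[0,0,6,0,255],[0,0,3,0,255],[0,0,1,0,255],[0,0,0,0,255]]]'>/dev/null; python3 st.py 464 -210.5 60;python3 - <<'E'
from h import *
c,o=snap("wrist","w16")
E
python3 trayp.py w16
```

```text
t 81.62 pos [ 462.7 -210.5   67.9] yaw 5.3 tilt mrad xy [-56.9  -3.3] rad/tan [-50.5 -26.6] w 22.9 F [-0.5 -0.1 -3.2]
shift [1.8 0.1 7.8]
floor slope mrad x,y [-7.4  6. ] floor z at (x,y) centre 0.09119245531114514
```

```bash
python3 -m crank '[[[1,0,2,0,255],[1,0,2,0,255],[0,0,1,0,255],[0,0,0,0,255]]]'>/dev/null; python3 st.py 464 -210.5 60;python3 -m crank '[[[0,0,1,0,255],[0,0,1,0,255],[0,0,0,0,255]]]'>/dev/null; python3 st.py 464 -210.5 60
```

```text
t 82.17 pos [ 465.2 -210.6   63.9] yaw 5.2 tilt mrad xy [-55.   -4.3] rad/tan [-48.4 -26.6] w 23.2 F [-0.9  1.5 -1.6]
shift [-1.  -0.2  4. ]
t 82.55 pos [ 465.2 -210.7   63.3] yaw 5.3 tilt mrad xy [-53.9  -4.7] rad/tan [-47.1 -26.5] w 23.2 F [-3.6  0.1  3.8]
shift [-1.  -0.3  3.4]
```

```bash
python3 - <<'E'
from h import *
c,o=snap("wrist","w17"); snap("scene","s17")
cv2.imwrite("pics/w17z.png",cv2.resize(c["img"][270:400,250:385],(623,600),interpolation=0))
s=load("s17")[0]["img"]; cv2.imwrite("pics/s17z.png",cv2.resize(s[170:300,150:290],(646,600),interpolation=3))
E
python3 trayp.py w17
```

```text
floor slope mrad x,y [-6.8  2.8] floor z at (x,y) centre 0.08696555712864217
```

View pics/w17z.png

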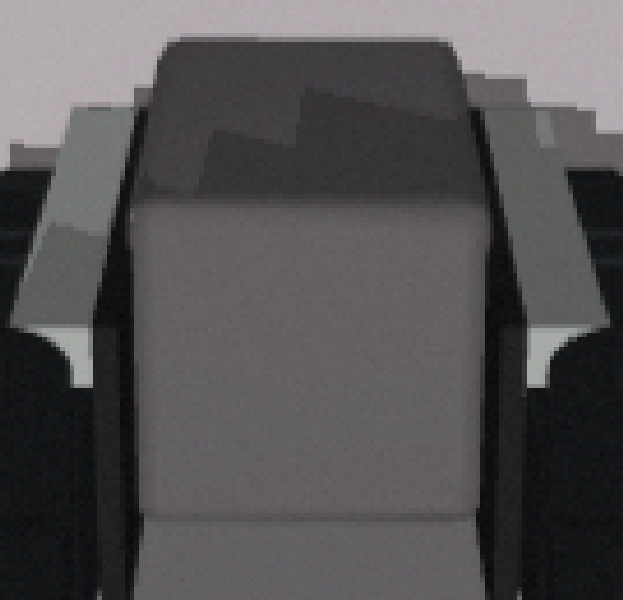

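View pics/s17z.png

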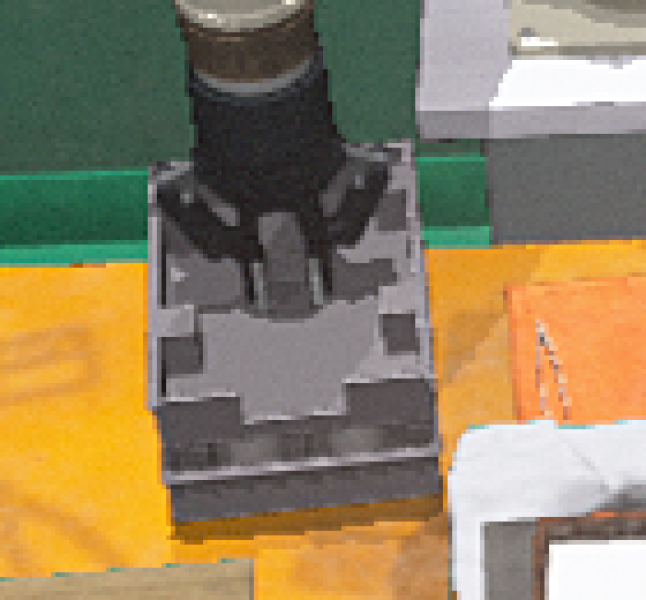

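```bash
python3 -m crank '[[[-1,0,0,0,255],[0,0,1,0,255],[0,0,0,0,255]]]'>/dev/null; python3 st.py 464 -210.5 60; python3 -m crank '[[[0,0,1,0,255],[0,0,0,0,255]]]'>/dev/null; python3 st.py 464 -210.5 60
```

```text
t 83.03 pos [ 465.3 -210.8   62.8] yaw 5.3 tilt mrad xy [-51.5  -4.8] rad/tan [-44.9 -25.6] w 23.1 F [-3.   1.7  4.5]
shift [-1.1 -0.4  2.8]
t 83.28 pos [ 465.6 -210.8   62.5] yaw 5.3 tilt mrad xy [-50.4  -4.8] rad/tan [-44.  -25.1] w 23.3 F [-2.6  0.3  5.5]
shift [-1.4 -0.4  2.5]
```

```bash
python3 -m crank '[[[0,0,-3,0,255],[-2,0,0,0,255],[0,0,0,0,255],[0,0,1,0,255],[0,0,1,0,255],[0,0,1,0,255],[0,0,0,0,255]]]'>/dev/null; python3 st.py 464 -210.5 60
```

```text
t 84.15 pos [ 462.8 -211.    63. ] yaw 5.3 tilt mrad xy [-51.4  -4.8] rad/tan [-44.7 -25.7] w 22.9 F [-3.4  1.9  2.7]
shift [ 1.4 -0.4  3. ]
```

```bash
python3 -m crank '[[[0,0,-1,0,255],[1,0,0,0,255],[0,0,1,0,255],[0,0,0,0,255]]]'>/dev/null; python3 st.py 464.2 -210.5 60
```

```text
t 84.65 pos [ 463.9 -211.1   63. ] yaw 5.2 tilt mrad xy [-51.2  -5. ] rad/tan [-44.6 -25.8] w 23.1 F [-4.8  0.7  4.5]
shift [ 0.5 -0.5  2.9]
```

```bash
python3 -m crank '[[[0,0,0,0,130],[0,0,0,0,130],[0,0,0,0,130]]]'>/dev/null; python3 st.py;  python3 -m crank '[[[0,0,-6,0,130],[0,0,-12,0,130],[0,0,-20,0,130],[0,0,-24,0,130],[0,0,-24,0,130],[0,0,-16,0,130],[0,0,-8,0,130],[0,0,0,0,130]]]'>/dev/null; python3 st.py; python3 - <<'E'
from h import *
c,o=snap("wrist","w18"); snap("scene","s18"); snap("top","t18")
s=load("s18")[0]["img"]; t=load("t18")[0]["img"]
cv2.imwrite("pics/s18z.png",np.hstack([cv2.resize(s[190:290,110:260],(450,300),interpolation=3),cv2.resize(t[195:285,340:445],(350,300),interpolation=3)]))
E
```

```text
t 85.03 pos [ 465.1 -211.5   62.8] yaw 5.3 tilt mrad xy [-49.3  -5.7] rad/tan [-42.5 -25.6] w 41.8 F [ 0.8 -0.9 -0.3]
t 86.03 pos [ 472.1 -211.2  181.2] yaw 5.3 tilt mrad xy [-44.6  -7.7] rad/tan [-37.6 -25.2] w 41.8 F [-0.1 -0.  -1. ]
```

View pics/w18.png

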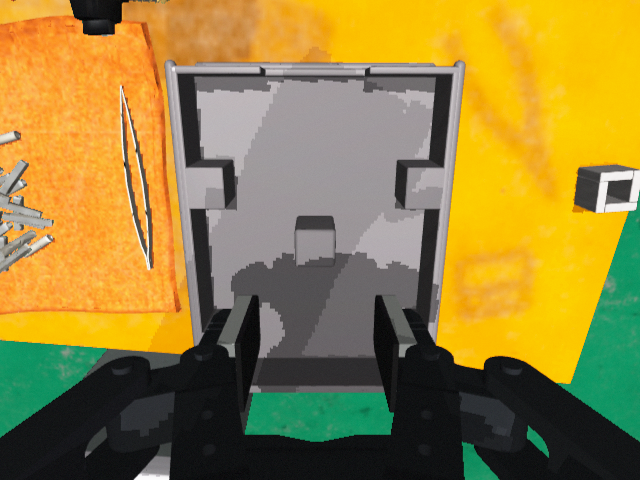

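View pics/s18z.png

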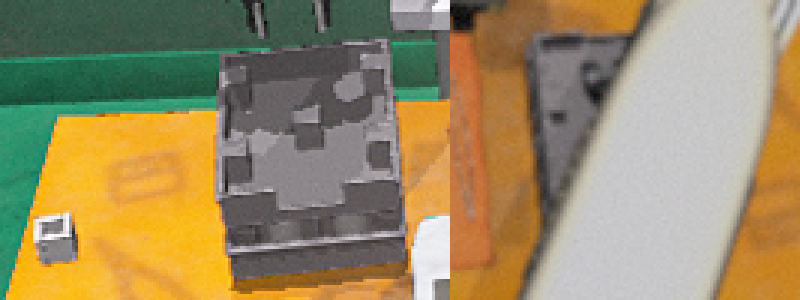

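```bash
python3 - <<'E'
from h import *
c,o=load("w18")
R,p=Rt(c,o); v,u=np.mgrid[100:210,245:385]; d=c["depth"][100:210,245:385]
P=(np.stack([(u-c["cx"])/c["fx"]*d,(v-c["cy"])/c["fy"]*d,d],-1)@R.T+p).reshape(-1,3)
A=np.c_[P[:,:2],np.ones(len(P))]; k,_,_,_=np.linalg.lstsq(A,P[:,2],rcond=None); print("slope",k[:2]*1e3,"floor z",k@[.469,-.21,1])
a=c["img"]; cr=[a[y:y+40,x:x+40] for x,y in [(155,50),(440,50),(295,220)]]
cv2.imwrite("pics/w18z.png",np.hstack([cv2.resize(q,(200,200),interpolation=0) for q in cr]))
E
```

```text
slope [115.75138117   9.93321233] floor z 0.07992887853450215
```

View pics/w18z.png

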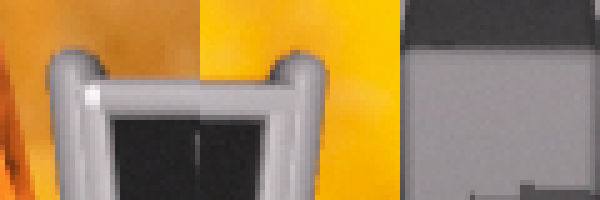

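```bash
python3 - <<'E'
from h import *
c,o=load("w18")
for uv in [(315,95),(315,120),(315,150),(315,180),(315,205),(260,150),(380,150),(280,260),(350,260),(315,250),(300,245),(330,300),(300,340),(315,360),(172,68),(458,68),(208,185),(420,185),(280,386)]:
    print(uv,(depthpt(c,uv,o)*1e3).round(1))
E
```

```text
(315, 95) [ 551.4 -203.2   84.2]
(315, 120) [ 537.2 -204.5   84.3]
(315, 150) [ 519.4 -206.1   84.3]
(315, 180) [ 500.7 -207.8   84. ]
(315, 205) [ 484.5 -209.3   84.1]
(260, 150) [ 516.2 -172.2   84.2]
(380, 150) [ 523.  -246.3   83.9]
(280, 260) [ 444.4 -189.2   83.9]
(350, 260) [ 448.6 -236.3   83.7]
(315, 250) [ 465.2 -211.   115.9]
(300, 245) [ 467.6 -202.   116.1]
(330, 300) [ 417.9 -225.9   84.3]
(300, 340) [ 383.9 -207.6   83.6]
(315, 360) [ 370.1 -219.7   86.6]
(172, 68) [ 557.5 -128.9  116. ]
(458, 68) [ 571.1 -275.2  116.1]
(208, 185) [ 498.4 -148.   116.2]
(420, 185) [ 509.1 -266.1  116. ]
(280, 386) [ 367.8 -196.7  115.5]
```

```bash
python3 - <<'E'
from h import *
c,o=load("w18")
A=plane(c,(173.4,69),.116,o);B=plane(c,(460.5,69),.116,o);d=A-B
y=np.degrees(np.arctan2(d[1],d[0]))-90; m=(A+B)/2; print(A,B,np.linalg.norm(d),"yaw+180:",y,"origin",T2(m[:2],y,(-.098,0)))
q=[plane(c,u,.116,o)[:2] for u in [(296,229.8),(333.5,229.8),(334,266),(297,266)]]; print(np.mean(q,0))
E
```

```text
[ 0.55711654 -0.12962925  0.116     ] [ 0.57070838 -0.27663346  0.116     ] 0.1476312097631948 yaw+180: 5.282483551730351 origin [ 0.46632867 -0.21215384]
[ 0.46641799 -0.21098864]
```

```bash
python3 - <<'E'
from h import *
c,o=load("s18"); cv2.imwrite("pics/s18y.png",cv2.resize(c["img"][240:295,175:255],(800,550),interpolation=0))
E
```

```text
(no output)
```

View pics/s18y.png

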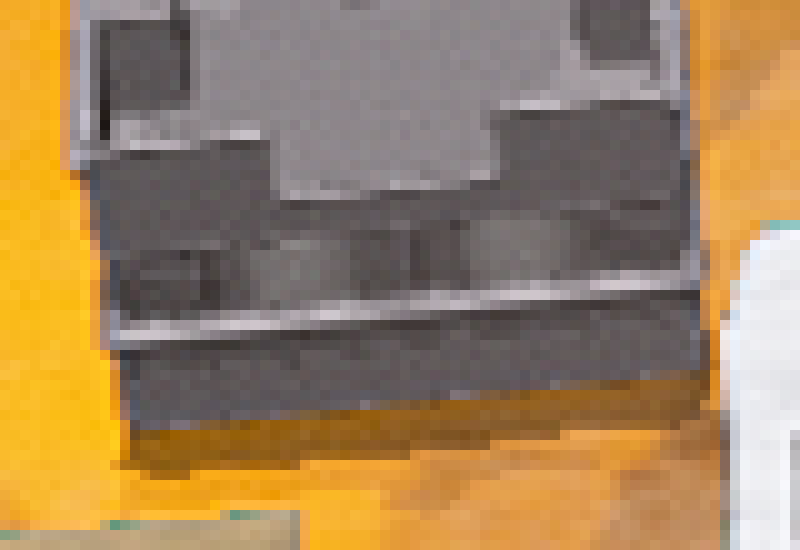

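```bash
python3 - <<'E'
from h import *
c,o=load("s18"); f=lambda x,y,z:plane(c,(175+x/10,240+y/10),z)[:2]*1e3
for n,l,r,z in[("up",(75,165),(690,105),.114),("low",(108,343),(702,285),.056)]:
    L,R=f(*l,z),f(*r,z);d=R-L;print(n,L,R,"mid",(L+R)/2,np.degrees(np.arctan2(d[1],d[0]))-90)
# line tops in middle of walls: rim highlight y at given columns
for n,pts,z in[("up",[(190,142),(240,137),(560,107),(620,103)],.116),("low",[(190,325),(240,320),(560,293),(620,288)],.058)]:
    print(n,[f(*p,z).round(1) for p in pts])
E
```

```text
up [ 573.2351051  -276.58762502] [ 561.11225911 -123.58529831] mid [ 567.1736821  -200.08646166] 4.530256910659105
low [ 576.13038055 -276.44162331] [ 564.75139289 -125.29243094] mid [ 570.44088672 -200.86702712] 4.305285671730402
up [array([ 568.8, -248.1]), array([ 567.8, -235.8]), array([ 561.9, -156.1]), array([ 561.4, -141. ])]
low [array([ 573. , -255.6]), array([ 572., -243.]), array([ 567.5, -161.5]), array([ 566.6, -146.1])]
```

```bash
python3 -m crank '[[[0,0,8,0,130],[0,0,16,0,130],[0,0,22,0,130],[0,0,24,0,130],[0,0,20,0,130],[0,0,12,0,130],[0,0,6,0,130],[0,0,3,0,130],[0,0,0,0,130]]]'>/dev/null; python3 st.py 466 -211 64
```

```text
t 87.3 pos [ 461.7 -210.    59. ] yaw 5.3 tilt mrad xy [-56.   -2.7] rad/tan [-49.8 -25.6] w 42.0 F [-0.4 -1.   0.2]
shift [ 3.9  1.4 -5.2]
```

```bash
python3 -m crank '[[[2,1,-2,0,130],[0,0,0,0,255],[0,0,0,0,255],[0,0,0,0,255],[0,0,0,0,255]]]'>/dev/null; python3 st.py; python3 -m crank '[[[0,0,-2,0,255],[1,0,-1,0,255],[2,0,0,0,255],[0,0,0,0,255]]]'>/dev/null; python3 st.py
```

```text
t 87.92 pos [ 465.4 -211.3   62.5] yaw 5.3 tilt mrad xy [-52.9  -3.9] rad/tan [-46.5 -25.4] w 23.0 F [ 0.6 -0.2 -1. ]
t 88.42 pos [ 467.4 -210.5   64. ] yaw 5.3 tilt mrad xy [-56.1  -2.6] rad/tan [-50.1 -25.4] w 22.7 F [ 0.2 -0.6 -4.3]
```

```bash
python3 -m crank '[[[1,0,0,0,255],[0,0,0,0,255],[0,0,1,0,255],[0,0,1,0,255],[0,0,0,0,255]]]'>/dev/null; python3 st.py
```

```text
t 89.05 pos [ 468.3 -210.3   62.7] yaw 5.3 tilt mrad xy [-55.8  -2.7] rad/tan [-49.7 -25.4] w 23.1 F [-0.1 -0.  -2.8]
```

Displaced +2.9 mm in x and +1 mm in y, just touching; release and lift.

```bash
python3 -m crank '[[[0,0,0.5,0,255],[0,0,0,0,130],[0,0,0,0,130],[0,0,0,0,130],[0,0,-6,0,130],[0,0,-12,0,130],[0,0,-20,0,130],[0,0,-24,0,130],[0,0,-24,0,130],[0,0,-16,0,130],[0,0,-8,0,130],[0,0,0,0,130]]]'>/dev/null; python3 st.py; python3 - <<'E'
from h import *
c,o=snap("wrist","w19"); s,_=snap("scene","s19")
for uv in [(315,110),(315,180),(280,280),(350,280),(330,310)]: print(uv,(depthpt(c,uv,o)*1e3).round(1))
cv2.imwrite("pics/s19y.png",cv2.resize(s["img"][235:295,115:255],(798,342),interpolation=0))
E
```

```text
t 90.55 pos [ 476.8 -211.   181.7] yaw 5.3 tilt mrad xy [-48.3  -6.2] rad/tan [-41.6 -25.2] w 41.8 F [-0.9  1.  -0.1]
(315, 110) [ 547.3 -203.6   84. ]
(315, 180) [ 505.  -207.4   84.1]
(280, 280) [ 433.9 -189.8   83.9]
(350, 280) [ 438.2 -237.7   83.9]
(330, 310) [ 413.8 -226.4   83.6]
```

View pics/s19y.png

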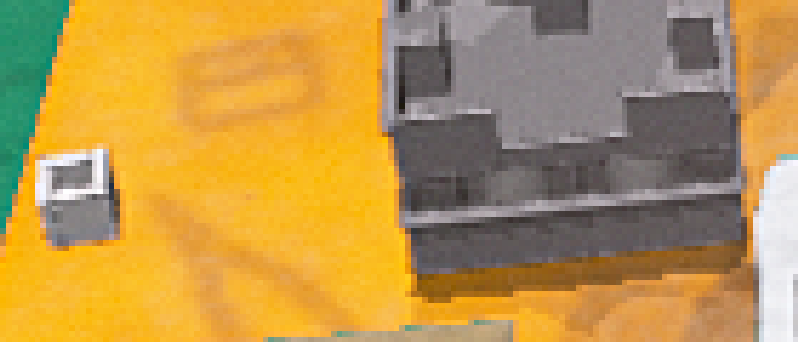

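View pics/w19.png

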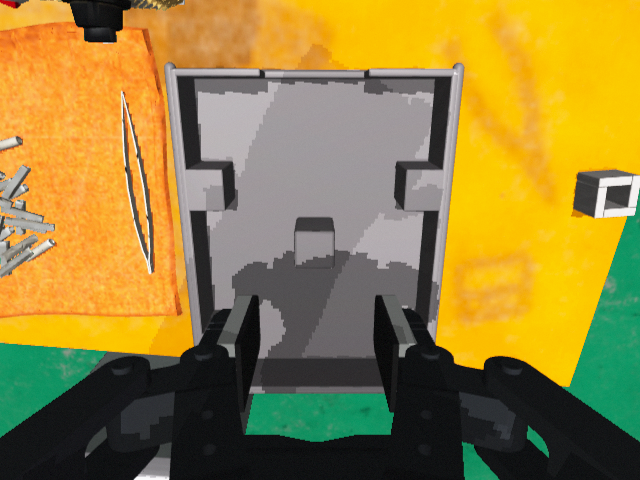

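```bash
python3 - <<'E'
from h import *
c,o=load("w19")
q=[plane(c,u,.116,o)[:2] for u in [(296,231.5),(333.5,231.5),(334,268),(297,268)]]; print(np.mean(q,0))
A=plane(c,(173.4,72),.116,o);B=plane(c,(460,72),.116,o);d=A-B;y=np.degrees(np.arctan2(d[1],d[0]))-90;print(y,T2(((A+B)/2)[:2],y,(-.098,0)))
s,_=load("s19"); f=lambda x,y,z:plane(s,(115+x/5.7,235+y/5.7),z)[:2]*1e3
for n,pts,z in[("up",[(440,117),(690,94)],.116),("low",[(440,216),(690,193)],.058)]: print(n,[f(*p,z).round(1) for p in pts])
E
```

```text
[ 0.46956989 -0.21077577]
5.267244358105955 [ 0.46938697 -0.2117693 ]
up [array([ 573.6, -252.2]), array([ 565.9, -143.2])]
low [array([ 574.2, -260.1]), array([ 566.7, -148.5])]
```

```bash
python3 - <<'E'
from workcell import bot
print(bot.job_done()); print(bot.get_obs()["clock"])
E
```

```text
the job is handed in; nothing more can be done
None
the job is handed in; nothing more can be done
```

The job is done and handed in at about 90.7 s of the 106 s allowed. The three bored sleeves stand upright in the divided tray, the large one in the wide compartment and one small one in each small compartment. The plain tray is stacked on top, turned half a turn.

**Last checks**
- **Contents:** the wrist picture before stacking showed all three sleeves upright in their compartments. The solid plug, square sleeve, timer and bronze block were not touched.
- **Height:** the upper tray's floor read 84 mm wherever I sampled it, so its feet are on the ledges and it is level.
- **Alignment:** its centre measured (469.5, -211) mm with yaw 185.3°. The lower tray was at (469, -210.2) mm and 5.1°, so they agree within about 1 mm and 0.2°. The notched end is over the plain end, and the gripper was clear above.

**What went wrong or disagreed**
- **Finger length:** the fingertips turned out to sit about 34 mm behind the stated TCP. The first grasp closed on air above the sleeve, and I corrected for this afterwards.
- **Tool tilt:** hard stops made the tool tilt drift, at worst to about 13°. I took most of it out with corrective moves, which cost about 44 s, then used ramped moves. About 3° remained at the end.
- **Stack position:** the first placement was about 3 mm off in x, so I re-gripped and shifted it.
- **Bad fit:** one plane fit of the upper tray's floor showed a false slope. The individual depth readings showed it was level.

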